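# Unscrew the tumbler's hold-down nut and take its bowl off

## Robot

A 6-joint arm with a two-finger parallel gripper is mounted at the origin on a cart in front of the work surface, level with it; the furniture and walls round the work are solid. World frame = base frame: x ahead of the robot, y to its left, z up, the work surface at z = 0. Lengths are in mm, angles in rad, forces in N, time in s.
With the tool pointing down it reaches from about 350 to 975 mm from the base axis. Payload 7.1 kg.
Tool frame: the origin (TCP) lies on the mounting face of the last link; the fingertips stand 182 mm ahead of it and the grasp point (between the pads) lies 163 mm ahead of it (ctrl.finger_overhang is the distance from the TCP to the fingertips, in mm); z points along the fingers, y is the direction in which the jaws open and shut (so a half turn about z gives the same grasp; the last joint's range is limited). The gripper opens to 88 mm and grips with 3 to 60 N. Pads are 20 mm wide; open, the fingers measure 115 mm over their backs; the gripper's body (75 mm by 178 mm) begins 61 mm behind the grasp point.
Start: joints at [-1.151, 0.423, 1.63, -0, 1.089, -0.019], TCP at [265.549, -565.765, 404.675] pointing down, gripper open.
Joint ranges: [-3, 3], [-0.9, 2.11], [0.09, 2.58], [-1.31, 4.45], [0.11, 2.69], [-2.54, 2.54]. Speed limits (rad/s): [2.39, 2.39, 3.01, 3.14, 3.14, 3.14].

## Interface

Orientations are given as a rotation vector (axis times angle).
In Python, from workcell import ctrl, viewer, recognise gives the robot as it stands.
- The arm moves only by the shell command python3 -m handwheel 'ROWS'. ROWS is JSON, a list of rows, each an object of numbers: "gripper": the closure, from 0 (fully open) to 1 (shut); "tx", "ty", "tz": the shift along the tool's x, y, z in m; "rx", "ry", "rz": the turn, a rotation vector about the tool's x, y, z in degrees. In form: [{"gripper": .., "tx": .., "ty": .., "tz": .., "rx": .., "ry": .., "rz": ..}, ...]. A call has 1 to 8 rows; each row shifts and turns the commanded pose from where the row before left it, along the tool's axes as they then stand; what a row does not reach is not made up. A row lasts 1/8 s, in which the tool goes at most 62.5 mm and 10.7 degrees, less where a joint would pass 70% of its speed; a pose out of reach is approached as far as the arm can. A call with a gripper value outside its range is refused whole. The fingers move at their own pace and stop on an object; the grip force is fixed at half the most. Time passes only in rows, so rows that do not move let the fingers close. It gives the time, the measured TCP pose, the force and the opening at its end, in the units of the state.
- ctrl.get_obs(): the state, without advancing time (a new reading comes with each control period).
- viewer.get_image(name): name is "scene" or "top" or "wrist"; returns a dict with "image" (480x640x3 uint8, red, green, blue), "range_z" (480x640 float32, mm along the optical axis (not along the pixel's ray), 0 where there is no reading), "vfov" (degrees; the focal length in pixels is half the picture's height over the tangent of half this angle, whatever the lens; pixels are square), "cx", "cy" (the principal point, pixels), "extrinsics" (4x4, takes a point from world to camera coordinates); the wrist camera has in their place "T_tool_cam" (4x4, takes a point from camera to tool coordinates, whose origin is the TCP and whose axes are the flange's). Camera axes: x right, y up, looking along -z (the intrinsics and any distortion apply to the point x, -y, -z); pixel columns grow to the right and rows downward; lengths in mm; the calibration is good to about 2 mm. A picture is of the moment at which its call begins: read the wrist's pose just before it.
- ctrl.close_job(): hands the job in, once; it reports no verdict.
Trained networks look in a picture, given as the dict that the camera call returned (one of the last four; its "shot" number tells which), for a name from the list of things; names that differ only in an ending like _2 or _b are one class to them, and where a whole thing is asked for, a point or a joint stands for the part that bears it (a point fixed in the world has none). Each returns a list of dicts, best first, with "p" (0 to 1); they miss things now and then, are a little off and sometimes report something else, mostly with a low value. They report only what shows in the picture. A call takes as long as a camera call.
- recognise(picture, name): "xy" ([column, row] as shares, 0 to 1, of the picture: columns of its width, rows of its height, amid what is visible of it).
The state is a dict: "t": time; "qpos": joint angles; "qvel": joint speeds; "joint_torque": joint torques, N m; "ee_pos": TCP position; "orientation": TCP orientation; "ft_force": force on the tool from outside, world axes, zero at the start; "moment": the same for the moment, N m; "width": finger opening in mm.
Only numpy, scipy, OpenCV 4.12 (cv2) and the standard library are available. Lean on these libraries where they do the work, as an engineer would, in place of code of your own. Each camera call takes 0.05 s, during which the arm holds its last target.

## Task

The tumbler's green bowl has to come off for cleaning. Spin the black two-armed nut counter-clockwise (pushing one of its arms round is quickest) until its thread lets go, lift it off the post and set it flat in the steel parts tray; then lift the bowl by its handle up off the post and set it down upright in the middle of the round blue mat. Set both down, do not drop them, carry the bowl without tipping it and leave the other things on the bench alone.

Things in the scene. Friction and masses are not known exactly. Their poses are not given: they have to be found in the camera images.
- tumbler: vibratory tumbler base fixed to the table: grey round drum, 124 mm wide, 40 mm high; origin on the table under its axis, z up. A steel post with a coarse right-hand thread (27 mm outside) stands on its axis up to 142 mm above the table. The bowl stands on the drum at 40 mm, its tube round the post.
- post_top (a point): centre of the post's top, 142 mm above the table. Thread: 10 mm rise per turn. Seen from above the nut unscrews counter-clockwise; after about 2 1/4 turns (risen about 22 mm) the thread lets go and it lifts straight off, not before. Turned on past about 3 turns it clicks down one thread (10 mm) and climbs, still free. Once free it may lean a little.
- nut: black hold-down nut, 80 g: round knurled hub 40 mm wide, 34 mm high, open through the middle (the post's end shows in it). Origin in the middle of its underside, z along the screw axis, arms along its +x and -x. At the start it is screwed down, its underside 89 mm above the table. Grip it across the hub, at right angles to the arms.
- nut_center (a point): point on the nut's axis, 24 mm above its underside, at mid-height of its two arms. Arms: 10 mm wide, 12 mm high, with round tips 16 mm wide and 14 mm high that reach 60 mm from the axis, all clear above the bowl's rim. The nut turns easily (under 5 N at an arm): closed fingers can push an arm round and round, following it up.
- bowl_handle (a point): grip point in the bowl's upright lug handle: a green plate 8 mm thick (along its y, which points away from the bowl's axis), 34 mm wide (along its x), its top 14 mm above this point; free to grip from the rim's height up, 21 mm below this point. The point lies 76 mm from the bowl's axis and 75 mm above its underside.
- bowl: green ring-shaped tumbler bowl, 118 mm wide at the rim, 54 mm high, 130 g, with a central tube (42 mm outside, 34 mm inside, 48 mm high) round the post; origin in the middle of its underside, z up, handle towards its +y. Once the nut is off it is loose; it must rise 102 mm to clear the post.
- parts_tray: shallow open steel tray, fixed, 104 mm (x) by 150 mm (y), walls 14 mm high and 4 mm thick, lower than the arms of a nut standing in it; origin under its middle, on the table
- soft_mat: round blue mat with black edge, fixed, 116 mm wide, 4 mm thick; origin under its middle, on the table
- third_hand_2: helping-hand stand with clips, fixed on the board at the back between tray, mat and tumbler, about 150 mm high; do not run into it
- findings_tin_mid (a point): bystander, loose on the table: white lidded box, 60x90x25 mm; point over its middle
- flux_pot_mid (a point): bystander, loose on the table: small pot with black lid, 51 mm wide, 46 mm high; point over its middle
- paste_pot_mid (a point): bystander, loose on the table: small pot with red lid, 41 mm wide, 36 mm high; point over its middle

How it is judged (in metres and radians):
On the way, in this order (a step that is already met when the one before it is completed fails the run):
1. the nut is unscrewed: it has risen at least 21 mm along the post (z of nut_center in the frame of tumbler above 0.1338 m and horizontal distance between nut_center and tumbler below 0.008 m), for 0.05 s.
2. the nut lies flat in the parts tray, released, with the bowl still on the tumbler (horizontal distance between nut_center and parts_tray below 0.045 m and height (world z) of nut_center below 0.036 m and angle between nut_center's own z axis and vertical below 0.15 rad and contact force between the fingers and nut below 0.05 N and horizontal distance between bowl and tumbler below 0.015 m), for 0.2 s.
3. the bowl is lifted clear above the post (z of bowl in the frame of tumbler above 0.142 m), for 0.05 s.
At the end, for the whole second after the job is handed in: The nut lies flat in the parts tray (its axis within 45 mm of the tray's middle, tilted less than 0.15 rad, resting on the floor) and the bowl stands upright on the blue mat (axes within 25 mm, tilt under 0.08 rad, underside on the mat), both released and at rest (horizontal distance between nut_center and parts_tray below 0.045 m and height (world z) of nut_center below 0.036 m and angle between nut_center's own z axis and vertical below 0.15 rad and contact force between the fingers and nut below 0.05 N and horizontal distance between bowl and soft_mat below 0.025 m and height (world z) of bowl below 0.009 m and angle between bowl's own z axis and vertical below 0.08 rad and contact force between the fingers and bowl below 0.05 N and linear speed of each of bowl, nut below 0.02 m/s); the robot touches nothing.
It fails at once if the bowl is dropped or thrown (faster than 0.45 m/s with no finger on it) (linear speed of bowl above 0.45 m/s and contact force between the fingers and bowl below 0.05 N).
It fails at once if the nut is dropped or thrown (faster than 0.7 m/s with no finger on it) (linear speed of nut above 0.7 m/s and contact force between the fingers and nut below 0.05 N).
It fails at once if the bowl is tipped by more than 0.5 rad (angle between bowl's own z axis and vertical above 0.5 rad).
It fails at once if a bystander is pushed more than 30 mm (distance of any of findings_tin_mid, flux_pot_mid, paste_pot_mid from where it was at the start of the episode above 0.03 m).
It also fails if it takes over 72 s, if anything falls off the work surface, if the arm or the gripper's body presses on something with over 40 N, if the wrist force passes 120 N, or if a joint passes its speed limit or range.

## Working session

There is one attempt and no reset: what is moved stays moved. The work goes in short steps, Python scripts to look and compute and a shell command to move; the robot and the scene stay as the last step left them, time stands still between calls to the robot, and variables do not carry over. Pictures are saved under pics/ and viewed, and the job is handed in when it is done.

```bash
ls; mkdir -p pics; cat > h.py <<'E'
import numpy as np, cv2
from scipy.spatial.transform import Rotation as R
from workcell import ctrl, viewer, recognise
def obs(): return ctrl.get_obs()
def shot(name):
    o=obs(); d=viewer.get_image(name); d['o']=o
    return d
def T_wc(d):
    if 'extrinsics' in d: return np.linalg.inv(np.array(d['extrinsics']))
    T=np.eye(4); T[:3,:3]=R.from_rotvec(d['o']['orientation']).as_matrix(); T[:3,3]=d['o']['ee_pos']
    return T@np.array(d['T_tool_cam'])
def cloud(d):
    z=d['range_z'].astype(float); f=240/np.tan(np.radians(d['vfov'])/2)
    v,u=np.mgrid[0:480,0:640]
    P=np.stack([(u-d['cx'])/f*z,-(v-d['cy'])/f*z,-z,np.ones_like(z)],-1)
    W=P@T_wc(d).T
    W=W[...,:3]; W[z==0]=np.nan
    return W
def ray_at(d,u,v,h):
    f=240/np.tan(np.radians(d['vfov'])/2); T=T_wc(d)
    r=T[:3,:3]@np.array([(u-d['cx'])/f,-(v-d['cy'])/f,-1]); c=T[:3,3]
    return c+r*(h-c[2])/r[2]
def save(d,n): cv2.imwrite('pics/'+n+'.png',d['image'][:,:,::-1])
E
python3 - <<'E'
from h import *
for n in ['scene','top','wrist']:
    d=shot(n); save(d,n+'0'); W=cloud(d)
    print(n,[k for k in d], d['vfov'],d['cx'],d['cy'])
    for nm in ['tumbler','post_top','nut','nut_center','bowl_handle','bowl','parts_tray','soft_mat','third_hand_2','findings_tin_mid','flux_pot_mid','paste_pot_mid']:
        for r in recognise(d,nm)[:2]:
            u,v=r['xy'][0]*640,r['xy'][1]*480
            print(nm,round(r['p'],2),round(u),round(v),W[min(int(v),479),min(int(u),639)].round(0))
print(obs())
E
```

```text
pics
scene ['image', 'range_z', 'vfov', 'cx', 'cy', 'extrinsics', 'shot', 'o'] 46.424306242258965 320.33331943523217 240.387470234653
tumbler 0.95 391 256 [ 472. -217.   40.]
tumbler 0.47 387 235 [ 500. -232.   86.]
post_top 0.56 387 258 [ 479. -209.   31.]
nut 0.69 394 228 [ 486. -247.  105.]
nut_center 0.71 391 227 [ 494. -239.  106.]
nut_center 0.25 294 380 [460. 223.   6.]
bowl 0.67 387 239 [ 495. -232.   72.]
parts_tray 0.87 293 380 [463. 223.   3.]
soft_mat 0.78 362 311 [447. -32.   5.]
soft_mat 0.48 389 240 [ 494. -235.   67.]
findings_tin_mid 0.83 214 350 [639. 268.  24.]
flux_pot_mid 0.6 380 202 [ 614. -405.   48.]
paste_pot_mid 0.46 344 202 [ 713. -375.   25.]
top ['image', 'range_z', 'vfov', 'cx', 'cy', 'extrinsics', 'shot', 'o'] 50.129388214193334 323.66678038928274 244.88470208500783
tumbler 0.74 379 298 [ 492. -202.   89.]
post_top 0.78 399 295 [ 499. -243.  115.]
nut 0.9 408 292 [ 506. -257.  147.]
nut_center 0.74 403 287 [ 515. -250.  125.]
bowl_handle 0.93 395 290 [ 512. -237.   98.]
bowl_handle 0.74 402 297 [ 497. -249.  116.]
bowl 0.95 389 290 [ 511. -228.   47.]
p
[... 329 characters left out ...]
37.22127992356525
{'t': 1.95, 'qpos': array([-1.15099829e+00,  4.23090113e-01,  1.62993759e+00, -7.02261498e-06,
        1.08861952e+00, -1.89862509e-02]), 'qvel': array([-1.79086258e-03, -8.66260527e-04,  7.85635816e-04, -2.52663598e-05,
        1.44175369e-03,  1.79707981e-03]), 'joint_torque': array([ 1.63890807e-03, -5.44560349e+01, -2.74042314e+01,  6.45063934e-02,
        1.69186009e-02, -2.38600256e-05]), 'ee_pos': array([ 265.54095863, -565.74761087,  404.66643955]), 'orientation': array([-3.06623633e+00, -6.83718473e-01,  2.66420995e-05]), 'ft_force': array([ 0.71408389, -0.79903515,  0.01982466]), 'moment': array([ 0.02711216, -0.02844575,  0.02503168]), 'width': 87.78277496136168}
```

View pictures.

View pics/scene0.png

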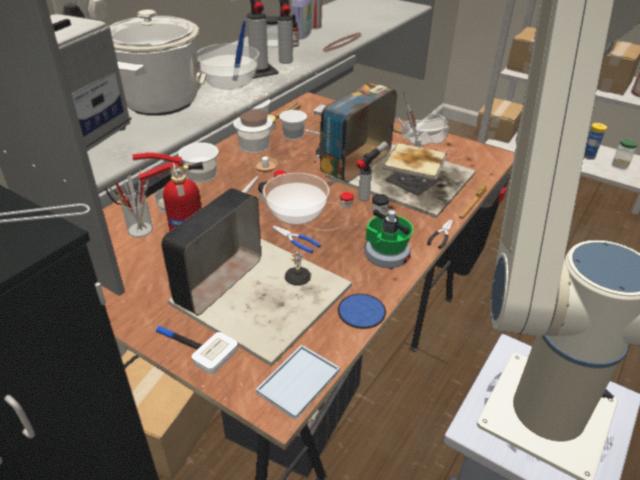

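View pics/top0.png

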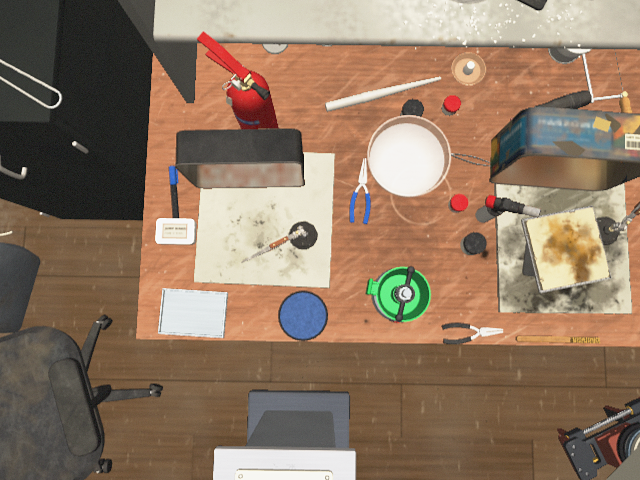

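View pics/wrist0.png

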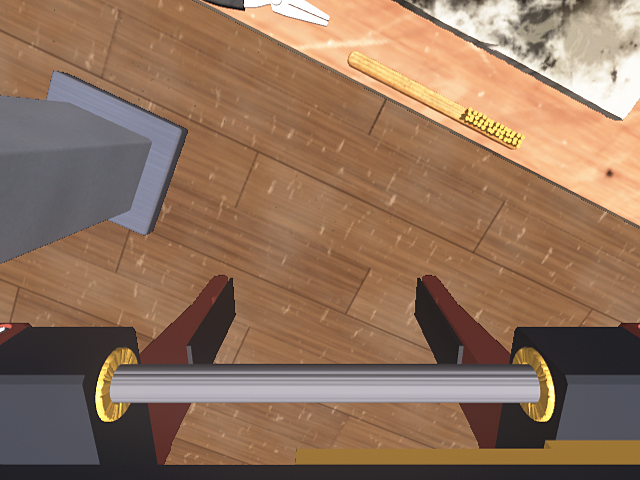

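```bash
python3 - <<'E'
from h import *
d=shot('top'); W=cloud(d); np.save('W.npy',W); np.save('I.npy',d['image'])
I=d['image'].astype(int); hsv=cv2.cvtColor(d['image'],cv2.COLOR_RGB2HSV)
c=d; print('cam',T_wc(d)[:3,3].round(0))
reg=np.zeros((480,640),bool); reg[255:330,355:440]=1
g=(hsv[...,0]>45)&(hsv[...,0]<85)&(hsv[...,1]>120)&reg
def fitc(p):
    A=np.c_[2*p,np.ones(len(p))]; s=np.linalg.lstsq(A,(p**2).sum(1),rcond=None)[0]; return s[:2],np.sqrt(s[2]+s[0]**2+s[1]**2)
P=W[g]; print('green',len(P)); rim=P[(P[:,2]>84)&(P[:,2]<100)]
hd=P[P[:,2]>102]; print('handle',len(hd),hd.mean(0).round(1),hd.min(0).round(0),hd.max(0).round(0))
# rim outer: hull
from scipy.spatial import ConvexHull
for k in range(1):
    q=rim[:,:2]; m=np.linalg.norm(q-q.mean(0),axis=1)<68; q=q[m]
    h=q[ConvexHull(q).vertices]; print('rim',fitc(h))
dk=(hsv[...,2]<75)&reg&(W[...,2]>100); P=W[dk]; print('nut dark',len(P),P.mean(0).round(1),P.min(0).round(0),P.max(0).round(0))
q=P[:,:2]-P[:,:2].mean(0); w,v=np.linalg.eigh(q.T@q); print(v[:,1], np.degrees(np.arctan2(v[1,1],v[0,1])))
po=reg&(W[...,2]>134)&(W[...,2]<155); P=W[po]; print('post',len(P),P.mean(0).round(1),P.min(0).round(0),P.max(0).round(0))
ms=(hsv[...,0]>95)&(hsv[...,0]<125)&(hsv[...,1]>90); ms[:280]=0; ms[:, :260]=0; ms[:,345:]=0
P=W[ms]; h=P[ConvexHull(P[:,:2]).vertices]; print('mat',len(P),P.mean(0).round(1),fitc(h[:,:2]))
ts=np.zeros((480,640),bool); ts[282:345,150:236]=1
P=W[ts&(np.abs(W[...,2]-14)<8)&(hsv[...,1]<90)]; print('tray',P.mean(0),P.min(0),P.max(0))
b=(hsv[...,1]<70)&ts; m=cv2.minAreaRect(np.argwhere(b)[:,::-1].astype(np.float32)); print(m, [ray_at(d,*p,10).round(0) for p in cv2.boxPoints(m)], ray_at(d,*m[0],10))
x=W[190:300,190:335]; P=x[x[...,2]>40]; 
for lo in (20,60,100,130): 
    Q=P[(P[:,2]>lo)&(P[:,0]<640)]; 
    if len(Q): print('third',lo,len(Q),Q.min(0).round(0),Q.max(0).round(0))
img=cv2.resize(d['image'][240:345,340:460],None,fx=6,fy=5.5,interpolation=cv2.INTER_CUBIC); cv2.imwrite('pics/nutz.png',img[...,::-1])
E
```

```text
cam [ 469.  -82. 1202.]
green 1942
handle 113 [ 511.1 -201.1  120.5] [ 450. -309.  102.] [ 556. -173.  134.]
rim (array([ 503.06211459, -250.90989179]), np.float64(59.57370596415954))
nut dark 127 [ 501.8 -250.4  119.5] [ 446. -272.  105.] [ 558. -174.  130.]
[-0.96936987  0.24560549] 165.78238083693037
post 61 [ 503.5 -252.3  142.7] [ 496. -262.  134.] [ 524. -178.  148.]Traceback (most recent call last):
  File "<stdin>", line 20, in <module>
  File "scipy/spatial/_qhull.pyx", line 2492, in scipy.spatial._qhull.ConvexHull.__init__
  File "scipy/spatial/_qhull.pyx", line 284, in scipy.spatial._qhull._Qhull.__init__
ValueError: Points cannot contain NaN
```

```bash
python3 - <<'E'
from h import *
d=shot('top'); W=cloud(d)
hsv=cv2.cvtColor(d['image'],cv2.COLOR_RGB2HSV)
def fitc(p):
    A=np.c_[2*p,np.ones(len(p))]; s=np.linalg.lstsq(A,(p**2).sum(1),rcond=None)[0]; return s[:2],np.sqrt(s[2]+s[0]**2+s[1]**2)
reg=np.zeros((480,640),bool); reg[255:330,355:440]=1
g=(hsv[...,0]>45)&(hsv[...,0]<85)&(hsv[...,1]>120)&reg&np.isfinite(W[...,0])
P=W[g]; H=P[(P[:,2]>104)&(P[:,1]>-195)]; print('handle',len(H),H.mean(0).round(1),np.median(H,0),H.min(0),H.max(0))
ms=(hsv[...,0]>95)&(hsv[...,0]<125)&(hsv[...,1]>90); ms[:280]=0; ms[:, :260]=0; ms[:,345:]=0
q=np.argwhere(ms)[:,::-1].astype(np.float32); (c,r)=cv2.minEnclosingCircle(q); print('mat',c,r,ray_at(d,*c,4),ray_at(d,*q.mean(0),4))
ts=np.zeros((480,640),bool); ts[282:345,150:236]=1
b=((hsv[...,1]<70)&ts).astype(np.uint8); n,l,s,ce=cv2.connectedComponentsWithStats(b); k=1+np.argmax(s[1:,4]); b=l==k
m=cv2.minAreaRect(np.argwhere(b)[:,::-1].astype(np.float32)); print(m, [ray_at(d,*p,14).round(0) for p in cv2.boxPoints(m)], ray_at(d,*m[0],14))
x=W[190:300,190:335].reshape(-1,3); P=x[np.isfinite(x[:,0])]; P=P[(P[:,2]>20)&(P[:,0]<680)]
for lo in (20,60,100,130): 
    Q=P[(P[:,2]>lo)]; 
    if len(Q): print('third',lo,len(Q),Q.min(0).round(0),Q.max(0).round(0))
img=cv2.resize(d['image'][240:345,340:460],None,fx=6,fy=5.5,interpolation=cv2.INTER_CUBIC); cv2.imwrite('pics/nutz.png',img[...,::-1])
E
```

```text
handle 70 [ 515.8 -180.2  126.5] [ 515.82631705 -180.02137347  129.39575413] [ 501.22281534 -193.28544385  104.2801438 ] [ 532.65861068 -173.91968634  133.73244712]
mat (302.5, 315.2608642578125) 23.394933700561523 [451.22733083 -36.10058628   4.        ] [450.96892706 -36.23478504   4.        ]
((192.4911651611328, 312.6327209472656), (67.0511703491211, 46.297237396240234), 3.814074993133545) [array([405., 294.,  14.]), array([510., 292.,  14.]), array([502., 138.,  14.]), array([397., 141.,  14.])] [453.26602361 215.97445309  14.        ]
third 20 1767 [485. -99.  20.] [680. 230. 189.]
third 60 351 [557. -41.  76.] [650.  81. 189.]
third 100 288 [557. -29. 101.] [636.  81. 189.]
third 130 198 [557.  -3. 130.] [620.  81. 189.]
```

View pics/nutz.png

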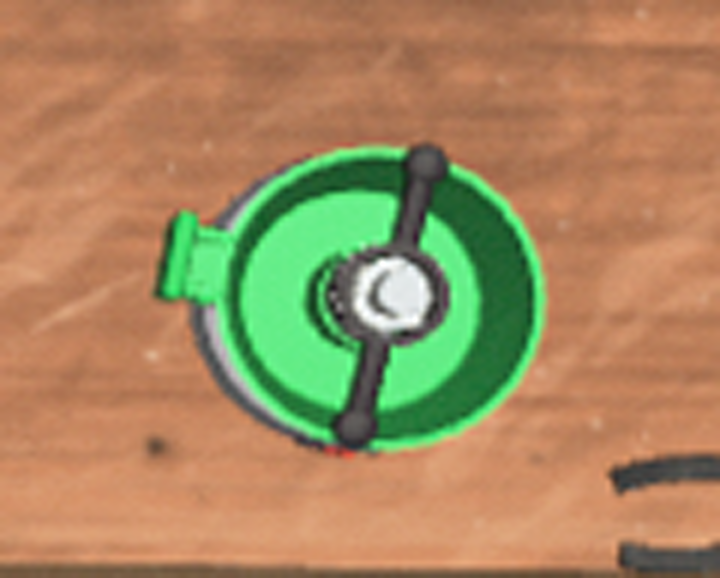

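```bash
python3 - <<'E'
from h import *
o=obs(); M=R.from_rotvec(o['orientation']).as_matrix(); print(M.round(3),o['t'],o['ee_pos'],o['width'])
d=shot('wrist'); print(np.array(d['T_tool_cam']).round(2))
E
```

```text
[[ 0.905  0.425  0.   ]
 [ 0.425 -0.905  0.   ]
 [ 0.    -0.    -1.   ]] 2.05 [ 265.52774113 -565.76568846  404.68148259] 87.69520593612836
[[-0.    0.96  0.28 77.78]
 [ 1.    0.    0.    0.87]
 [ 0.    0.28 -0.96 20.38]
 [ 0.    0.    0.    1.  ]]
```

```bash
python3 -m handwheel '[{"gripper":1,"rz":9.78},{"gripper":1,"rz":9.78},{"gripper":1,"rz":9.78},{"gripper":1,"rz":9.78},{"gripper":1,"tx":0.026,"ty":-0.047},{"gripper":1,"tx":0.026,"ty":-0.047},{"gripper":1,"tx":0.026,"ty":-0.047},{"gripper":1,"tx":0.026,"ty":-0.047}]'; python3 -m handwheel '[{"gripper":1,"tx":0.027,"ty":-0.047},{"gripper":1,"tx":0.027,"ty":-0.047},{"gripper":1,"tx":0.027,"ty":-0.047},{"gripper":1}]'
python3 - <<'E'
from h import *
d=shot('wrist'); save(d,'w1'); o=d['o']; print(o['t'],o['ee_pos'],o['width'],R.from_rotvec(o['orientation']).as_matrix().round(3).tolist())
E
```

```text
2.1 [ 265.53889958 -565.75578519  404.67436406] 87.68777681261359 [[0.905, 0.425, -0.0], [0.425, -0.905, 0.0], [-0.0, -0.0, -1.0]]$[0]: bad value
$[0]: bad value
```

View pics/w1.png

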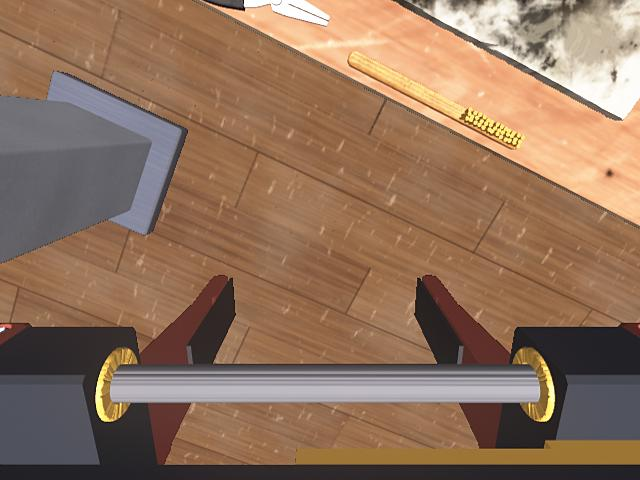

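Calls were refused; probably every key is required.

```bash
python3 -m handwheel '[{"gripper":1,"tx":0,"ty":0,"tz":0,"rx":0,"ry":0,"rz":9.78},{"gripper":1,"tx":0,"ty":0,"tz":0,"rx":0,"ry":0,"rz":9.78},{"gripper":1,"tx":0,"ty":0,"tz":0,"rx":0,"ry":0,"rz":9.78},{"gripper":1,"tx":0,"ty":0,"tz":0,"rx":0,"ry":0,"rz":9.78},{"gripper":1,"tx":0.026,"ty":-0.047,"tz":0,"rx":0,"ry":0,"rz":0},{"gripper":1,"tx":0.026,"ty":-0.047,"tz":0,"rx":0,"ry":0,"rz":0},{"gripper":1,"tx":0.026,"ty":-0.047,"tz":0,"rx":0,"ry":0,"rz":0},{"gripper":1,"tx":0.026,"ty":-0.047,"tz":0,"rx":0,"ry":0,"rz":0}]'
```

```text
t: 3.15
ee_pos: [412.8, -407.2, 404.8]
orientation: [3.118, -0.383, 0.0]
ft_force: [1.0, -0.7, -0.5]
width: 11.4
```

```bash
python3 -m handwheel '[{"gripper":1,"tx":0.027,"ty":-0.047,"tz":0,"rx":0,"ry":0,"rz":0},{"gripper":1,"tx":0.027,"ty":-0.047,"tz":0,"rx":0,"ry":0,"rz":0},{"gripper":1,"tx":0.027,"ty":-0.047,"tz":0,"rx":0,"ry":0,"rz":0},{"gripper":1,"tx":0,"ty":0,"tz":0,"rx":0,"ry":0,"rz":0}]'
python3 - <<'E'
from h import *
d=shot('wrist'); save(d,'w1'); o=d['o']; print(o['t'],o['ee_pos'],o['width'],R.from_rotvec(o['orientation']).as_matrix().round(3).tolist())
W=cloud(d); np.save('Ww.npy',W)
for n in ['post_top','nut_center','bowl_handle']:
    for r in recognise(d,n)[:2]:
        u,v=r['xy'][0]*640,r['xy'][1]*480; print(n,r['p'],u,v,W[int(v),int(u)].round(0))
E
```

```text
t: 3.65
ee_pos: [526.6, -288.7, 404.7]
orientation: [-3.119, 0.375, -0.001]
ft_force: [-0.3, -0.5, -0.0]
width: 0.2
3.65 [ 526.57577293 -288.71305329  404.70790584] 0.1759089762560509 [[0.971, -0.237, 0.001], [-0.237, -0.971, 0.0], [0.001, -0.0, -1.0]]
post_top 0.97 296.512 195.504 [ 549. -267.   32.]
bowl_handle 0.66 264.32 255.11999999999998 [ 501. -222.   45.]
```

View pics/w1.png

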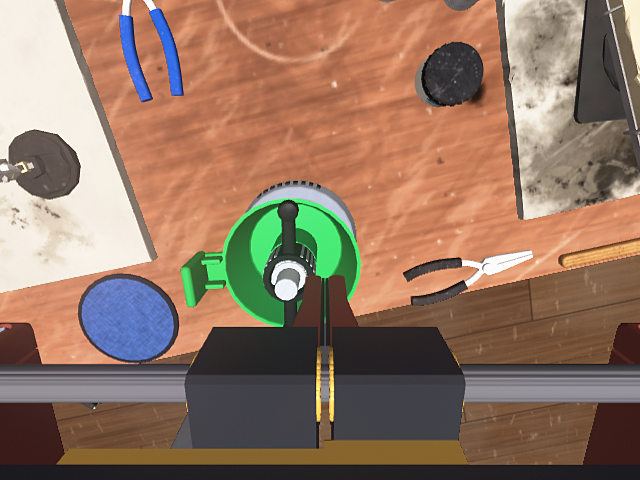

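```bash
python3 - <<'E'
import numpy as np
W=np.load('Ww.npy'); w=W[200:330,200:320].reshape(-1,3); w=w[np.isfinite(w[:,0])]
for a,b in ((138,150),(118,130),(105,117),(86,100)):
    p=w[(w[:,2]>a)&(w[:,2]<b)]; print(a,len(p),p.mean(0).round(1),p.min(0).round(0),p.max(0).round(0))
h=W[240:320,170:225].reshape(-1,3); h=h[np.isfinite(h[:,0])]; p=h[h[:,2]>105]; print(p.mean(0),p.min(0),p.max(0)); q=p[p[:,2]>125]; print('top',len(q),q.mean(0))
E
```

```text
138 427 [ 502.  -254.6  141.3] [ 492. -263.  138.] [ 510. -246.  143.]
118 1519 [ 512.9 -256.1  121. ] [ 460. -275.  118.] [ 559. -233.  130.]
105 711 [ 513.8 -248.3  113. ] [ 457. -275.  105.] [ 559. -179.  117.]
86 2220 [ 510.1 -215.7   92.4] [ 448. -290.   86.] [ 559. -179.  100.]
[ 516.40101202 -181.53287147  121.4017698 ] [ 498.13947244 -185.82745419  105.06741286] [ 531.52116831 -173.09546211  129.96931295]
top 426 [ 515.55369424 -180.1013902   127.63444712]
```

```bash
python3 -m handwheel '[{"gripper":1,"tx":0,"ty":0.0034,"tz":0.04,"rx":0,"ry":0,"rz":0},{"gripper":1,"tx":0,"ty":0,"tz":0.04,"rx":0,"ry":0,"rz":0},{"gripper":1,"tx":0,"ty":0,"tz":0.037,"rx":0,"ry":0,"rz":0},{"gripper":1,"tx":0,"ty":0,"tz":0,"rx":0,"ry":0,"rz":0},{"gripper":1,"tx":0.0072,"ty":-0.0093,"tz":0,"rx":0,"ry":0,"rz":0},{"gripper":1,"tx":0.0045,"ty":-0.0109,"tz":0,"rx":0,"ry":0,"rz":0},{"gripper":1,"tx":0.0015,"ty":-0.0116,"tz":-0.0004,"rx":0,"ry":0,"rz":0},{"gripper":1,"tx":-0.0015,"ty":-0.0116,"tz":-0.0004,"rx":0,"ry":0,"rz":0}]'
python3 - <<'E'
from h import *
d=shot('top'); o=d['o']; print(o['t'],o['ee_pos'],o['ft_force'])
cv2.imwrite('pics/t2.png',cv2.resize(d['image'][220:345,330:470],None,fx=5,fy=4.7)[...,::-1])
E
```

```text
t: 4.85
ee_pos: [546.1, -254.2, 289.2]
orientation: [3.118, -0.381, 0.002]
ft_force: [0.5, -0.4, 0.6]
width: 0.7
4.85 [ 546.07081378 -254.18247524  289.20786182] [ 0.54950979 -0.41340874  0.59006776]
```

View pics/t2.png

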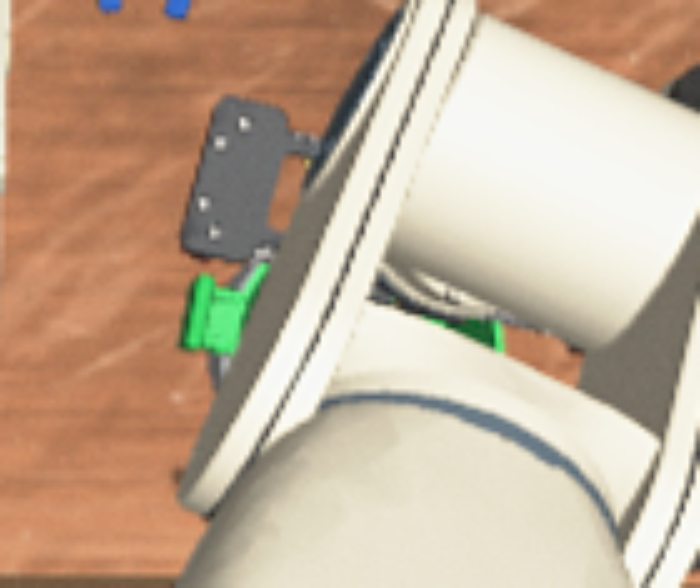

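```bash
python3 -m handwheel '[{"gripper":1,"tx":-0.0045,"ty":-0.0109,"tz":0,"rx":0,"ry":0,"rz":0},{"gripper":1,"tx":-0.0072,"ty":-0.0093,"tz":0,"rx":0,"ry":0,"rz":0},{"gripper":1,"tx":-0.0093,"ty":-0.0072,"tz":0,"rx":0,"ry":0,"rz":0},{"gripper":1,"tx":-0.0109,"ty":-0.0045,"tz":0,"rx":0,"ry":0,"rz":0},{"gripper":1,"tx":-0.0116,"ty":-0.0015,"tz":0,"rx":0,"ry":0,"rz":0}]'
python3 - <<'E'
from h import *
d=shot('wrist'); o=d['o']; print(o['t'],o['ee_pos'],o['ft_force']); save(d,'w3')
E
```

```text
t: 5.52
ee_pos: [510.6, -211.9, 288.5]
orientation: [3.118, -0.382, 0.0]
ft_force: [1.0, -0.0, -0.6]
width: 0.5
5.525 [ 510.64618505 -211.87385208  288.52049289] [ 0.99232597 -0.03659247 -0.56243466]
```

View pics/w3.png

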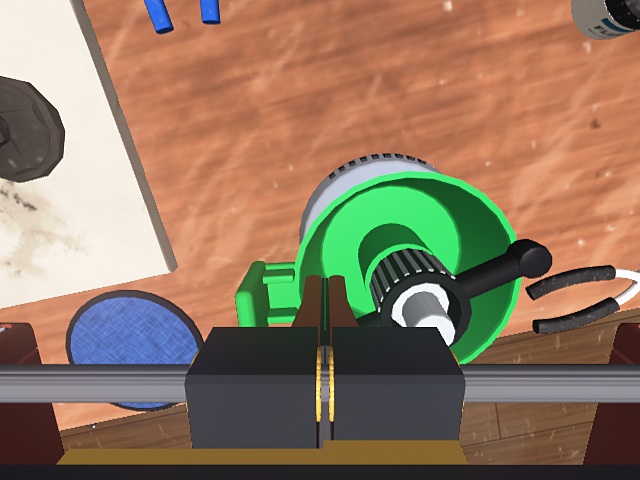

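```bash
python3 -m handwheel '[{"gripper":1,"tx":-0.0116,"ty":0.0015,"tz":-0.0004,"rx":0,"ry":0,"rz":0},{"gripper":1,"tx":-0.0109,"ty":0.0045,"tz":-0.0004,"rx":0,"ry":0,"rz":0},{"gripper":1,"tx":-0.0093,"ty":0.0072,"tz":-0.0004,"rx":0,"ry":0,"rz":0},{"gripper":1,"tx":-0.0072,"ty":0.0093,"tz":-0.0004,"rx":0,"ry":0,"rz":0},{"gripper":1,"tx":-0.0045,"ty":0.0109,"tz":-0.0004,"rx":0,"ry":0,"rz":0},{"gripper":1,"tx":-0.0015,"ty":0.0116,"tz":-0.0004,"rx":0,"ry":0,"rz":0},{"gripper":1,"tx":0.0015,"ty":0.0116,"tz":-0.0004,"rx":0,"ry":0,"rz":0},{"gripper":1,"tx":0.0045,"ty":0.0109,"tz":-0.0004,"rx":0,"ry":0,"rz":0}]'
python3 -m handwheel '[{"gripper":1,"tx":0.0072,"ty":0.0093,"tz":-0.0004,"rx":0,"ry":0,"rz":0},{"gripper":1,"tx":0.0093,"ty":0.0072,"tz":-0.0004,"rx":0,"ry":0,"rz":0},{"gripper":1,"tx":0.0109,"ty":0.0045,"tz":-0.0004,"rx":0,"ry":0,"rz":0},{"gripper":1,"tx":0.0116,"ty":0.0015,"tz":-0.0004,"rx":0,"ry":0,"rz":0},{"gripper":1,"tx":0.0116,"ty":-0.0015,"tz":-0.0004,"rx":0,"ry":0,"rz":0},{"gripper":1,"tx":0.0109,"ty":-0.0045,"tz":-0.0004,"rx":0,"ry":0,"rz":0},{"gripper":1,"tx":0.0093,"ty":-0.0072,"tz":-0.0004,"rx":0,"ry":0,"rz":0},{"gripper":1,"tx":0.0072,"ty":-0.0093,"tz":-0.0004,"rx":0,"ry":0,"rz":0}]'
python3 - <<'E'
from h import *
d=shot('wrist'); o=d['o']; print(o['t'],o['ee_pos'],o['ft_force']); save(d,'w4')
E
```

```text
t: 6.58
ee_pos: [457.2, -269.3, 291.6]
orientation: [-3.118, 0.383, 0.001]
ft_force: [0.7, -0.3, -0.3]
width: 0.5
t: 7.58
ee_pos: [533.4, -286.5, 294.7]
orientation: [-3.118, 0.382, 0.002]
ft_force: [-4.2, 1.1, -1.2]
width: 0.8
7.575 [ 533.38882327 -286.52669769  294.71535275] [-4.2033237   1.07351813 -1.16679598]
```

View pics/w4.png

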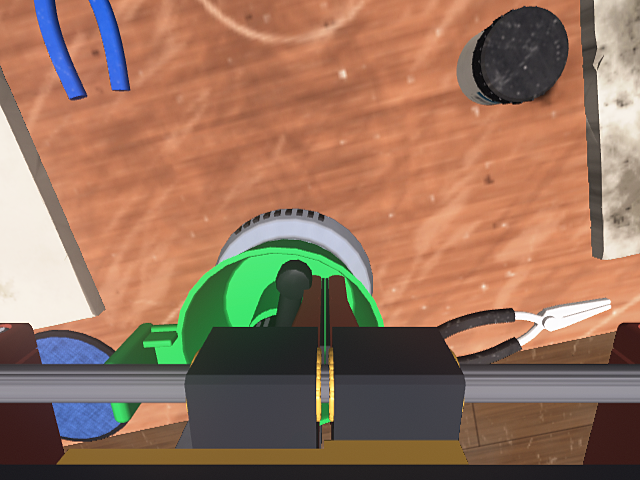

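```bash
python3 -m handwheel '[{"gripper":1,"tx":0.0045,"ty":-0.0109,"tz":-0.0004,"rx":0,"ry":0,"rz":0},{"gripper":1,"tx":0.0015,"ty":-0.0116,"tz":-0.0004,"rx":0,"ry":0,"rz":0},{"gripper":1,"tx":-0.0015,"ty":-0.0116,"tz":-0.0004,"rx":0,"ry":0,"rz":0},{"gripper":1,"tx":-0.0045,"ty":-0.0109,"tz":-0.0004,"rx":0,"ry":0,"rz":0},{"gripper":1,"tx":-0.0072,"ty":-0.0093,"tz":-0.0004,"rx":0,"ry":0,"rz":0},{"gripper":1,"tx":-0.0093,"ty":-0.0072,"tz":-0.0004,"rx":0,"ry":0,"rz":0},{"gripper":1,"tx":-0.0109,"ty":-0.0045,"tz":-0.0004,"rx":0,"ry":0,"rz":0},{"gripper":1,"tx":-0.0116,"ty":-0.0015,"tz":-0.0004,"rx":0,"ry":0,"rz":0}]'
python3 -m handwheel '[{"gripper":1,"tx":-0.0116,"ty":0.0015,"tz":-0.0004,"rx":0,"ry":0,"rz":0},{"gripper":1,"tx":-0.0109,"ty":0.0045,"tz":-0.0004,"rx":0,"ry":0,"rz":0},{"gripper":1,"tx":-0.0093,"ty":0.0072,"tz":-0.0004,"rx":0,"ry":0,"rz":0},{"gripper":1,"tx":-0.0072,"ty":0.0093,"tz":-0.0004,"rx":0,"ry":0,"rz":0},{"gripper":1,"tx":-0.0045,"ty":0.0109,"tz":-0.0004,"rx":0,"ry":0,"rz":0},{"gripper":1,"tx":-0.0015,"ty":0.0116,"tz":-0.0004,"rx":0,"ry":0,"rz":0},{"gripper":1,"tx":0.0015,"ty":0.0116,"tz":-0.0004,"rx":0,"ry":0,"rz":0},{"gripper":1,"tx":0.0045,"ty":0.0109,"tz":-0.0004,"rx":0,"ry":0,"rz":0}]'
python3 -m handwheel '[{"gripper":1,"tx":0.0072,"ty":0.0093,"tz":-0.0004,"rx":0,"ry":0,"rz":0},{"gripper":1,"tx":0.0093,"ty":0.0072,"tz":-0.0004,"rx":0,"ry":0,"rz":0},{"gripper":1,"tx":0.0109,"ty":0.0045,"tz":-0.0004,"rx":0,"ry":0,"rz":0},{"gripper":1,"tx":0.0116,"ty":0.0015,"tz":-0.0004,"rx":0,"ry":0,"rz":0},{"gripper":1,"tx":0.0116,"ty":-0.0015,"tz":-0.0004,"rx":0,"ry":0,"rz":0},{"gripper":1,"tx":0.0109,"ty":-0.0045,"tz":-0.0004,"rx":0,"ry":0,"rz":0},{"gripper":1,"tx":0.0093,"ty":-0.0072,"tz":-0.0004,"rx":0,"ry":0,"rz":0},{"gripper":1,"tx":0.0072,"ty":-0.0093,"tz":-0.0004,"rx":0,"ry":0,"rz":0}]'
python3 - <<'E'
from h import *
d=shot('wrist'); o=d['o']; print(o['t'],o['ee_pos'],o['ft_force']); save(d,'w5')
E
```

```text
t: 8.62
ee_pos: [510.6, -211.9, 298.2]
orientation: [3.118, -0.382, 0.0]
ft_force: [0.7, -0.8, -0.3]
width: 0.6
t: 9.62
ee_pos: [457.2, -269.3, 301.2]
orientation: [-3.118, 0.383, 0.0]
ft_force: [-0.3, -0.9, -0.9]
width: 0.4
t: 10.62
ee_pos: [533.4, -286.5, 304.3]
orientation: [-3.118, 0.382, 0.002]
ft_force: [-3.2, 2.2, 0.4]
width: 0.6
10.625 [ 533.4150529  -286.54627443  304.310429  ] [-3.17071737  2.23218876  0.35071224]
```

View pics/w5.png

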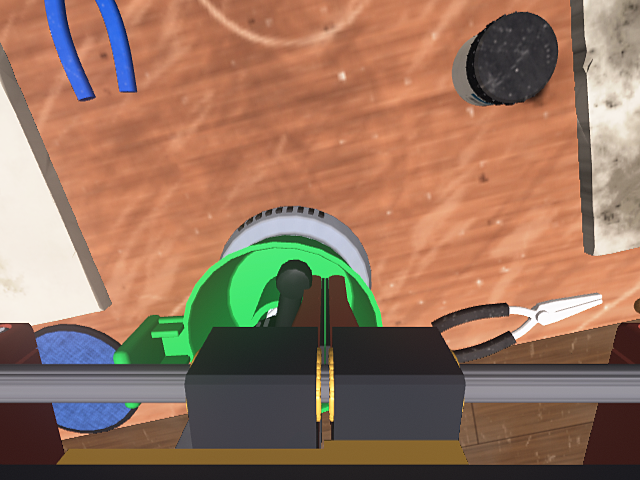

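```bash
python3 -m handwheel '[{"gripper":1,"tx":0.0045,"ty":-0.0109,"tz":-0.0004,"rx":0,"ry":0,"rz":0},{"gripper":1,"tx":0.0015,"ty":-0.0116,"tz":-0.0004,"rx":0,"ry":0,"rz":0},{"gripper":1,"tx":-0.0015,"ty":-0.0116,"tz":-0.0004,"rx":0,"ry":0,"rz":0},{"gripper":1,"tx":-0.0045,"ty":-0.0109,"tz":-0.0004,"rx":0,"ry":0,"rz":0},{"gripper":1,"tx":-0.0072,"ty":-0.0093,"tz":-0.0004,"rx":0,"ry":0,"rz":0},{"gripper":1,"tx":-0.0093,"ty":-0.0072,"tz":-0.0004,"rx":0,"ry":0,"rz":0},{"gripper":1,"tx":-0.0109,"ty":-0.0045,"tz":0,"rx":0,"ry":0,"rz":0},{"gripper":1,"tx":-0.0116,"ty":-0.0015,"tz":0,"rx":0,"ry":0,"rz":0}]'
python3 -m handwheel '[{"gripper":1,"tx":-0.0116,"ty":0.0015,"tz":0,"rx":0,"ry":0,"rz":0},{"gripper":1,"tx":-0.0109,"ty":0.0045,"tz":0,"rx":0,"ry":0,"rz":0},{"gripper":1,"tx":-0.0093,"ty":0.0072,"tz":0,"rx":0,"ry":0,"rz":0},{"gripper":1,"tx":-0.0072,"ty":0.0093,"tz":0,"rx":0,"ry":0,"rz":0},{"gripper":1,"tx":0,"ty":0,"tz":0,"rx":0,"ry":0,"rz":0}]'
python3 - <<'E'
from h import *
d=shot('wrist'); o=d['o']; print(o['t'],o['ee_pos'],o['ft_force']); save(d,'w6')
d=shot('scene');cv2.imwrite('pics/s6.png',cv2.resize(d['image'][150:300,300:500],None,fx=4,fy=4)[...,::-1])
E
```

```text
t: 11.68
ee_pos: [510.6, -211.9, 306.9]
orientation: [3.118, -0.382, 0.0]
ft_force: [0.5, -0.6, 0.2]
width: 0.5
t: 12.3
ee_pos: [467.5, -225.4, 306.9]
orientation: [-3.118, 0.384, 0.0]
ft_force: [-0.3, 0.1, -0.1]
width: 0.8
12.3 [ 467.49521419 -225.44998285  306.89866628] [-0.26079892  0.05009764 -0.07495441]
```

View pics/w6.png

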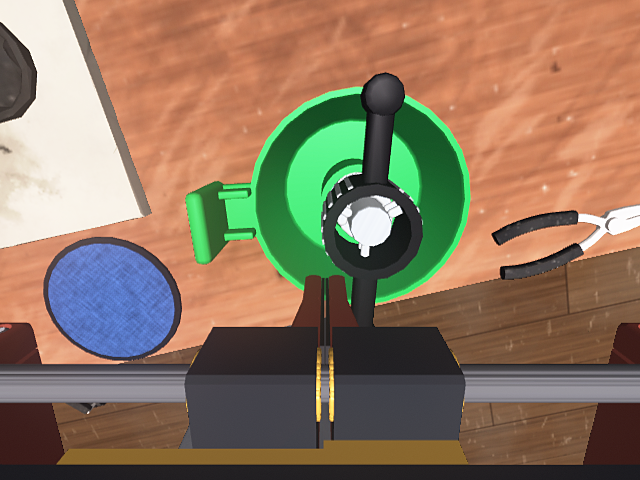

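View pics/s6.png

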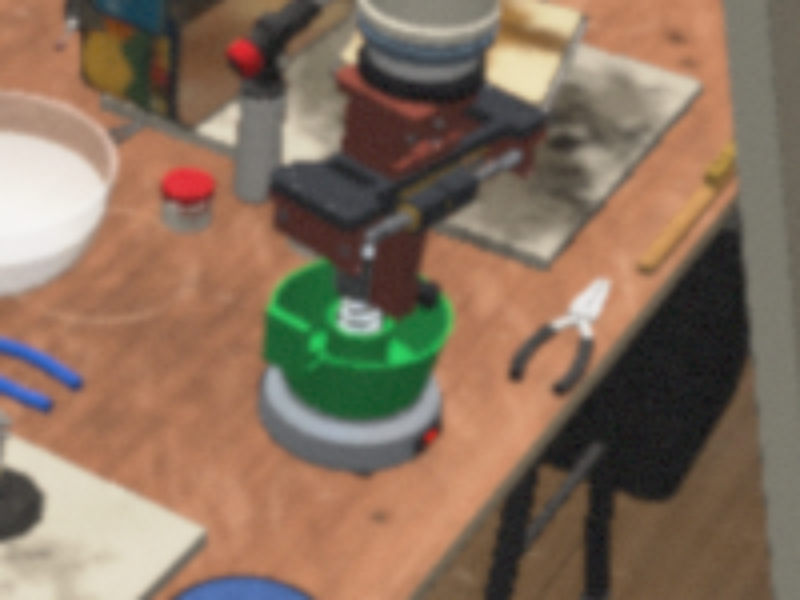

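```bash
python3 -m handwheel '[{"gripper":1,"tx":0,"ty":-0.012,"tz":0,"rx":0,"ry":0,"rz":0},{"gripper":1,"tx":0,"ty":0,"tz":-0.04,"rx":0,"ry":0,"rz":0},{"gripper":0.25,"tx":0,"ty":0,"tz":-0.04,"rx":0,"ry":0,"rz":0},{"gripper":0.25,"tx":0.0203,"ty":0.0155,"tz":-0.01,"rx":0,"ry":0,"rz":0},{"gripper":0.25,"tx":0.0203,"ty":0.0155,"tz":0,"rx":0,"ry":0,"rz":0},{"gripper":0.25,"tx":0,"ty":0,"tz":0,"rx":0,"ry":0,"rz":0}]'
python3 - <<'E'
from h import *
d=shot('wrist'); o=d['o']; print(o['t'],o['ee_pos'],o['ft_force'],o['width']); save(d,'w7'); np.save('W7.npy',cloud(d)); np.save('R7.npy',d['image'])
d=shot('top'); save(d,'t7'); np.save('Wt7.npy',cloud(d))
E
```

```text
t: 13.15
ee_pos: [504.0, -253.0, 397.0]
orientation: [3.118, -0.382, 0.001]
ft_force: [1.0, 0.3, -0.8]
width: 37.1
13.15 [ 503.9831508  -252.9544553   396.98698577] [ 0.9959983   0.25004651 -0.83104909] 37.0992713596608
```

View pics/w7.png

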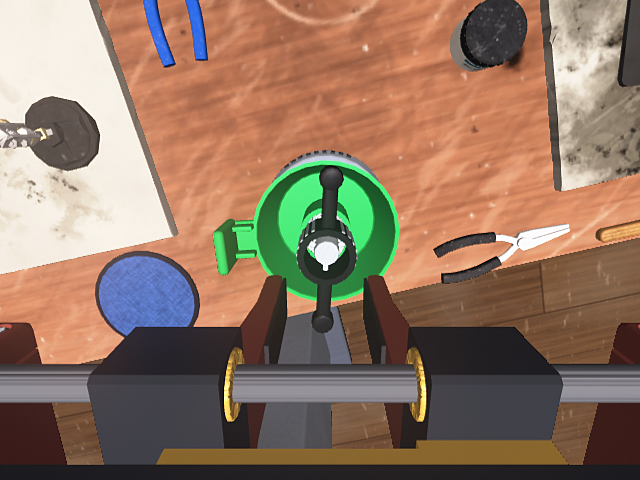

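```bash
python3 - <<'E'
import numpy as np,cv2
W=np.load('W7.npy'); I=np.load('R7.npy'); v=cv2.cvtColor(I,cv2.COLOR_RGB2HSV)[...,2]
m=np.zeros((480,640),bool); m[160:335,290:362]=1
m&=np.isfinite(W[...,0])&(W[...,2]>118)&(v<90)
P=W[m]; print(len(P),P.min(0).round(1),P.max(0).round(1))
hist=np.histogram(P[:,2],bins=range(118,156,2)); print(hist)
top=P[P[:,2]>141]; print('hubtop',top.mean(0),top.min(0),top.max(0),cv2.minEnclosingCircle(top[:,:2].astype(np.float32)))
r=np.linalg.norm(P[:,:2]-[502.5,-253.5],axis=1); A=P[(r>28)]; 
a=A[A[:,0]>502];b=A[A[:,0]<502]; print(a.mean(0),b.mean(0),a.max(0),b.min(0)); dd=a.mean(0)-b.mean(0); print(np.degrees(np.arctan2(dd[1],dd[0])))
post=W[230:285,300:350].reshape(-1,3)
E
```

```text
3806 [ 443.2 -277.   118. ] [ 557.2 -230.9  148.2]
(array([  54,   50,   68,   59,   54,   64,   65,   89,   93,   84,  153,
        549, 1177,  439,  802,    6,    0,    0]), array([118, 120, 122, 124, 126, 128, 130, 132, 134, 136, 138, 140, 142,
       144, 146, 148, 150, 152, 154]))
hubtop [ 504.04300822 -255.17968561  144.1842058 ] [ 443.20031506 -276.77064936  141.00024335] [ 557.05159451 -230.8688118   148.21046414] ((500.19146728515625, -254.27328491210938), 59.33314514160156)
[ 543.96267473 -267.43673606  142.75101421] [ 458.77247153 -240.94477317  141.79091586] [ 557.1665833  -258.54569729  145.5175543 ] [ 443.20031506 -251.08327741  131.33988722]
-17.274350587993137
```

```bash
python3 -m handwheel '[{"gripper":0.25,"tx":-0.0021,"ty":0.002,"tz":0,"rx":0,"ry":0,"rz":3.5},{"gripper":0.25,"tx":0,"ty":0,"tz":0.02,"rx":0,"ry":0,"rz":0},{"gripper":0.25,"tx":0,"ty":0,"tz":0.028,"rx":0,"ry":0,"rz":0},{"gripper":0.25,"tx":0,"ty":0,"tz":0.028,"rx":0,"ry":0,"rz":0},{"gripper":0.25,"tx":0,"ty":0,"tz":0.0205,"rx":0,"ry":0,"rz":0},{"gripper":0.25,"tx":0,"ty":0,"tz":0,"rx":0,"ry":0,"rz":0}]'
python3 - <<'E'
from h import *
d=shot('wrist'); o=d['o']; print(o['t'],o['ee_pos'],o['ft_force'],o['width']); save(d,'w8')
E
```

```text
t: 14.0
ee_pos: [499.4, -253.2, 298.8]
orientation: [-3.104, 0.476, 0.007]
ft_force: [0.1, -0.5, 0.1]
width: 66.1
14.0 [ 499.39024642 -253.15694579  298.77694543] [ 0.14618319 -0.47115999  0.07970567] 66.06143583798088
```

View pics/w8.png

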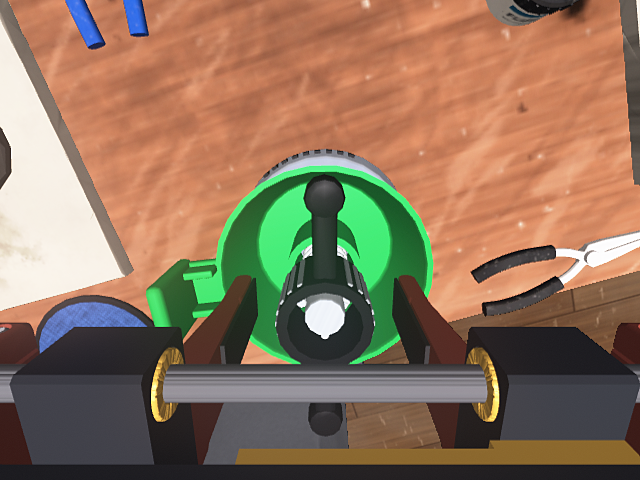

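```bash
python3 -m handwheel '[{"gripper":0.25,"tx":0.002,"ty":0,"tz":-0.001,"rx":0,"ry":0,"rz":0},{"gripper":1,"tx":0,"ty":0,"tz":0,"rx":0,"ry":0,"rz":0},{"gripper":1,"tx":0,"ty":0,"tz":0,"rx":0,"ry":0,"rz":0},{"gripper":1,"tx":0,"ty":0,"tz":0,"rx":0,"ry":0,"rz":0},{"gripper":1,"tx":0,"ty":0,"tz":0,"rx":0,"ry":0,"rz":0}]'; python3 -m handwheel '[{"gripper":1,"tx":0,"ty":0,"tz":-0.005,"rx":0,"ry":0,"rz":0},{"gripper":1,"tx":0,"ty":0,"tz":-0.01,"rx":0,"ry":0,"rz":0}]'
```

```text
t: 14.68
ee_pos: [502.5, -254.5, 301.5]
orientation: [-3.104, 0.478, -0.001]
ft_force: [2.7, 4.5, 1.7]
width: 39.6
t: 14.92
ee_pos: [502.3, -254.4, 315.8]
orientation: [-3.104, 0.477, 0.002]
ft_force: [3.3, 4.3, -4.4]
width: 39.6
```

```bash
python3 -m handwheel '[{"gripper":1,"tx":0,"ty":0,"tz":-0.03,"rx":0,"ry":0,"rz":0},{"gripper":1,"tx":0,"ty":0,"tz":-0.03,"rx":0,"ry":0,"rz":0},{"gripper":1,"tx":-0.015,"ty":-0.0345,"tz":0,"rx":0,"ry":0,"rz":0},{"gripper":1,"tx":-0.015,"ty":-0.0345,"tz":0,"rx":0,"ry":0,"rz":0},{"gripper":1,"tx":-0.015,"ty":-0.0345,"tz":0,"rx":0,"ry":0,"rz":0},{"gripper":1,"tx":-0.015,"ty":-0.0345,"tz":0,"rx":0,"ry":0,"rz":0},{"gripper":1,"tx":-0.015,"ty":-0.0345,"tz":0,"rx":0,"ry":0,"rz":0},{"gripper":1,"tx":-0.015,"ty":-0.0345,"tz":0,"rx":0,"ry":0,"rz":0}]'; python3 -m handwheel '[{"gripper":1,"tx":-0.015,"ty":-0.0345,"tz":0,"rx":0,"ry":0,"rz":0},{"gripper":1,"tx":-0.015,"ty":-0.0345,"tz":0,"rx":0,"ry":0,"rz":0},{"gripper":1,"tx":-0.015,"ty":-0.0345,"tz":0,"rx":0,"ry":0,"rz":0},{"gripper":1,"tx":-0.015,"ty":-0.0345,"tz":0,"rx":0,"ry":0,"rz":0},{"gripper":1,"tx":-0.015,"ty":-0.0345,"tz":0,"rx":0,"ry":0,"rz":0},{"gripper":1,"tx":0,"ty":0,"tz":0,"rx":0,"ry":0,"rz":0}]'
python3 - <<'E'
from h import *
d=shot('wrist'); o=d['o']; print(o['t'],o['ee_pos'],o['ft_force'],o['width']); save(d,'w9')
d=shot('scene'); save(d,'s9')
E
```

```text
t: 15.92
ee_pos: [478.4, -29.6, 376.8]
orientation: [3.105, -0.477, 0.001]
ft_force: [-0.2, 0.0, -0.5]
width: 39.9
t: 16.68
ee_pos: [458.7, 158.1, 376.7]
orientation: [3.106, -0.472, 0.001]
ft_force: [0.4, -0.8, -0.3]
width: 39.9
16.675 [458.74028929 158.09134365 376.74704182] [ 0.44700961 -0.79279628 -0.27199949] 39.89756085216796
```

View pics/w9.png

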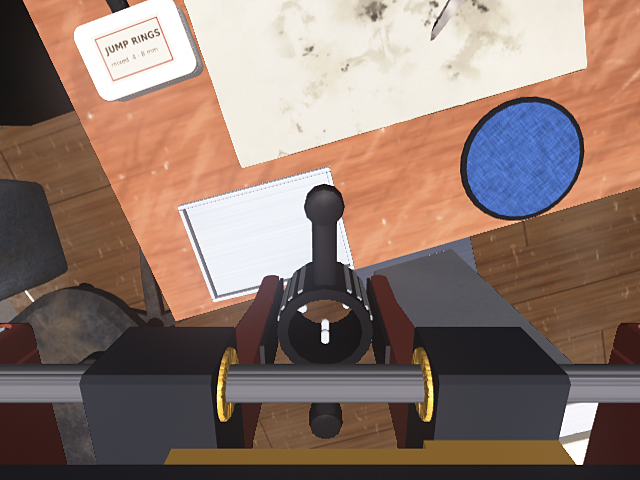

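View pics/s9.png

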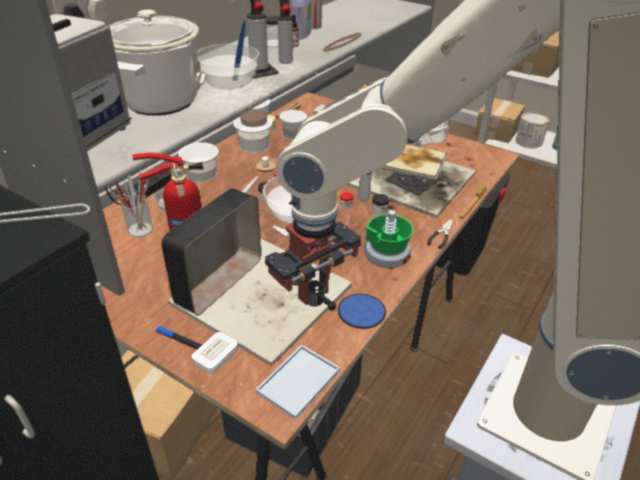

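```bash
python3 - <<'E'
from h import *
d=shot('wrist'); W=cloud(d)
for u,v in [(180,206),(332,168),(214,301),(352,262)]: print(ray_at(d,u,v,14).round(1), W[v,u].round(0))
for u,v in [(250,250),(230,230),(290,200)]: print(W[v,u].round(1))
for r in recognise(d,'parts_tray'): print(r, ray_at(d,r['xy'][0]*640,r['xy'][1]*480,5))
E
```

```text
[507.4 283.9  14. ] [507. 285.  12.]
[498.2 135.9  14. ] [497. 136.  -2.]
[405.7 290.9  14. ] [406. 291.  15.]
[404.1 144.1  14. ] [398. 145.  -2.]
[443.6 239.4   3.4]
[469.3 250.9   3.6]
[479.9 184.1   3.2]
{'xy': [0.3908, 0.4842], 'p': 0.96} [461.19278462 232.26836657   5.        ]
```

```bash
python3 -m handwheel '[{"gripper":1,"tx":-0.0113,"ty":-0.0264,"tz":0,"rx":0,"ry":0,"rz":0},{"gripper":1,"tx":-0.0113,"ty":-0.0264,"tz":0,"rx":0,"ry":0,"rz":0},{"gripper":1,"tx":0,"ty":0,"tz":0.045,"rx":0,"ry":0,"rz":0},{"gripper":1,"tx":0,"ty":0,"tz":0.045,"rx":0,"ry":0,"rz":0},{"gripper":1,"tx":0,"ty":0,"tz":0.045,"rx":0,"ry":0,"rz":0},{"gripper":1,"tx":0,"ty":0,"tz":0.03,"rx":0,"ry":0,"rz":0},{"gripper":1,"tx":0,"ty":0,"tz":0.005,"rx":0,"ry":0,"rz":0},{"gripper":1,"tx":0,"ty":0,"tz":0,"rx":0,"ry":0,"rz":0}]'
python3 - <<'E'
from h import *
d=shot('scene'); print(d['o']['ee_pos'],d['o']['ft_force']); cv2.imwrite('pics/s10.png',cv2.resize(d['image'][270:420,200:400],None,fx=4,fy=4)[...,::-1])
E
```

```text
t: 17.88
ee_pos: [453.7, 213.2, 206.8]
orientation: [-3.105, 0.479, -0.0]
ft_force: [-0.5, 0.8, -0.6]
width: 40.0
[453.73314867 213.2377254  206.81796222] [-0.53448042  0.76686205 -0.60604108]
```

View pics/s10.png

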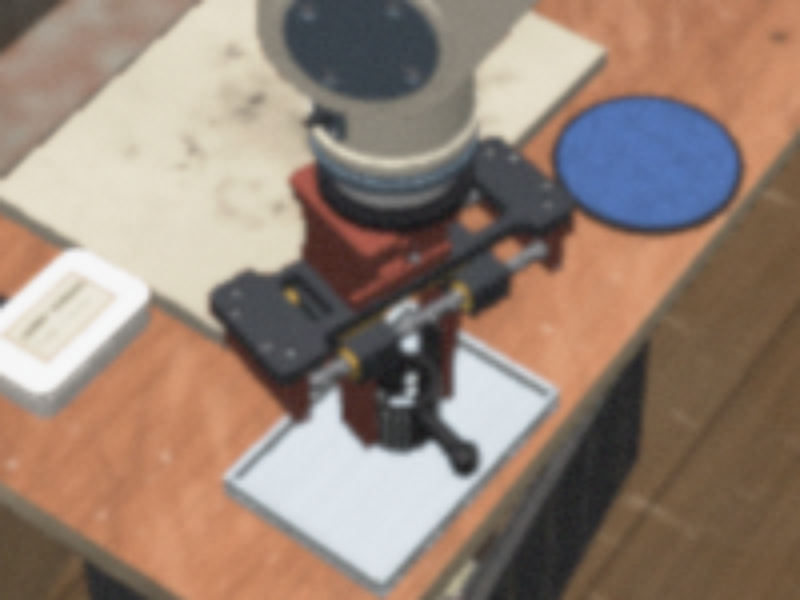

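```bash
python3 -m handwheel '[{"gripper":1,"tx":0,"ty":0,"tz":0.008,"rx":0,"ry":0,"rz":0},{"gripper":1,"tx":0,"ty":0,"tz":0.003,"rx":0,"ry":0,"rz":0},{"gripper":1,"tx":0,"ty":0,"tz":0.001,"rx":0,"ry":0,"rz":0},{"gripper":1,"tx":0,"ty":0,"tz":0,"rx":0,"ry":0,"rz":0}]'; python3 -m handwheel '[{"gripper":1,"tx":0,"ty":0,"tz":0.0015,"rx":0,"ry":0,"rz":0},{"gripper":1,"tx":0,"ty":0,"tz":0,"rx":0,"ry":0,"rz":0}]'; python3 -m handwheel '[{"gripper":1,"tx":0,"ty":0,"tz":0.0015,"rx":0,"ry":0,"rz":0},{"gripper":1,"tx":0,"ty":0,"tz":0,"rx":0,"ry":0,"rz":0}]'
```

```text
t: 18.42
ee_pos: [453.2, 213.8, 194.4]
orientation: [-3.105, 0.477, -0.0]
ft_force: [1.2, 0.1, -0.9]
width: 39.6
t: 18.68
ee_pos: [453.3, 213.8, 192.9]
orientation: [-3.105, 0.477, -0.0]
ft_force: [-0.1, -0.3, -0.1]
width: 39.7
t: 18.92
ee_pos: [453.4, 213.7, 192.5]
orientation: [-3.105, 0.477, -0.001]
ft_force: [-1.7, -2.3, 16.3]
width: 39.5
```

```bash
python3 -m handwheel '[{"gripper":1,"tx":0,"ty":0,"tz":-0.0008,"rx":0,"ry":0,"rz":0},{"gripper":0.35,"tx":0,"ty":0,"tz":0,"rx":0,"ry":0,"rz":0},{"gripper":0.35,"tx":0,"ty":0,"tz":0,"rx":0,"ry":0,"rz":0},{"gripper":0.35,"tx":0,"ty":0,"tz":0,"rx":0,"ry":0,"rz":0},{"gripper":0.35,"tx":0,"ty":0,"tz":-0.02,"rx":0,"ry":0,"rz":0},{"gripper":0.35,"tx":0,"ty":0,"tz":-0.045,"rx":0,"ry":0,"rz":0},{"gripper":0.35,"tx":0,"ty":0,"tz":-0.045,"rx":0,"ry":0,"rz":0},{"gripper":0.35,"tx":0,"ty":0,"tz":-0.045,"rx":0,"ry":0,"rz":0}]'
python3 - <<'E'
from h import *
d=shot('wrist'); o=d['o']; print(o['ee_pos'],o['width']); save(d,'w11'); W=cloud(d); np.save('W11.npy',W)
w=W.reshape(-1,3); w=w[np.isfinite(w[:,0])&(w[:,2]>18)&(w[:,2]<60)&(abs(w[:,0]-453)<75)&(abs(w[:,1]-214)<75)]
print(len(w),w.min(0),w.max(0)); t=w[w[:,2]>33]; print(t.mean(0),t.min(0),t.max(0))
E
```

```text
t: 19.92
ee_pos: [453.0, 213.6, 348.4]
orientation: [3.105, -0.477, -0.001]
ft_force: [1.1, 0.6, -0.1]
width: 56.9
[453.01103812 213.62418212 348.43948228] 56.94461369371335
2513 [393.71129951 191.00859703  18.03128992] [507.80161098 236.74770699  39.69009538]
[453.13765044 213.12459665  35.662059  ] [393.71129951 191.00859703  33.00628555] [507.55228915 236.70797784  39.69009538]
```

View pics/w11.png

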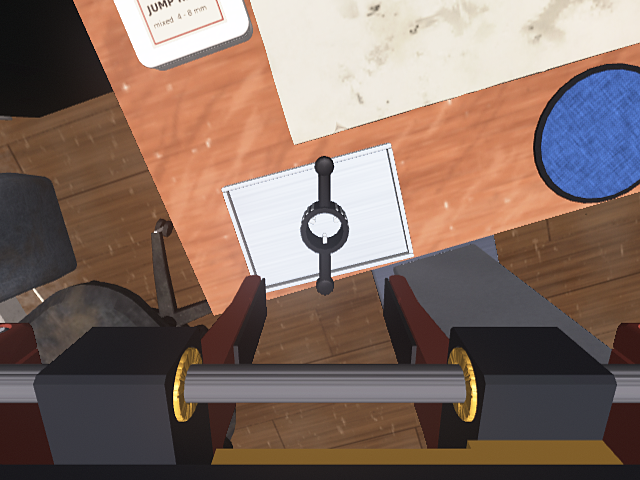

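```bash
python3 -m handwheel '[{"gripper":0.5,"tx":0,"ty":0,"tz":-0.05,"rx":0,"ry":0,"rz":0},{"gripper":0.5,"tx":0,"ty":0,"tz":0,"rx":0,"ry":0,"rz":-7.6},{"gripper":0.5,"tx":0.0161,"ty":0.047,"tz":0,"rx":0,"ry":0,"rz":0},{"gripper":0.5,"tx":0.0161,"ty":0.047,"tz":0,"rx":0,"ry":0,"rz":0},{"gripper":0.5,"tx":0.0161,"ty":0.047,"tz":0,"rx":0,"ry":0,"rz":0},{"gripper":0.5,"tx":0.0161,"ty":0.047,"tz":0,"rx":0,"ry":0,"rz":0},{"gripper":0.5,"tx":0.0161,"ty":0.047,"tz":0,"rx":0,"ry":0,"rz":0},{"gripper":0.5,"tx":0.0161,"ty":0.047,"tz":0,"rx":0,"ry":0,"rz":0}]'; python3 -m handwheel '[{"gripper":0.5,"tx":0.0161,"ty":0.047,"tz":0,"rx":0,"ry":0,"rz":0},{"gripper":0.5,"tx":0.0161,"ty":0.047,"tz":0,"rx":0,"ry":0,"rz":0},{"gripper":0.5,"tx":0,"ty":0,"tz":0,"rx":0,"ry":0,"rz":0}]'
python3 - <<'E'
from h import *
d=shot('wrist'); o=d['o']; print(o['ee_pos'],o['width']); save(d,'w12'); W=cloud(d)
hsv=cv2.cvtColor(d['image'],cv2.COLOR_RGB2HSV)
g=(hsv[...,0]>45)&(hsv[...,0]<85)&(hsv[...,1]>120)&np.isfinite(W[...,0])
P=W[g]; T=P[(P[:,2]>100)]; print(len(T),T.mean(0),T.min(0),T.max(0)); t=P[(P[:,2]>124)]; print('top',len(t),t.mean(0),t.min(0),t.max(0)); q=t[:,:2]-t[:,:2].mean(0); w,v=np.linalg.eigh(q.T@q); print(w,v[:,1],np.degrees(np.arctan2(v[1,1],v[0,1])))
m=cv2.minAreaRect(t[:,:2].astype(np.float32)); print(m)
rim=P[(P[:,2]>90)&(P[:,2]<98)&(P[:,1]<-192)]; print('rim',cv2.minEnclosingCircle(rim[:,:2].astype(np.float32)))
p=W.reshape(-1,3); p=p[np.isfinite(p[:,0])&(p[:,2]>136)&(p[:,2]<148)&(abs(p[:,0]-502)<25)&(abs(p[:,1]+254)<25)]; print('post',len(p),p.mean(0))
d=shot('top'); save(d,'t12')
W=cloud(d); hsv=cv2.cvtColor(d['image'],cv2.COLOR_RGB2HSV)
E
```

```text
t: 20.98
ee_pos: [500.0, -82.3, 396.9]
orientation: [-3.13, 0.271, 0.0]
ft_force: [0.3, 0.2, 0.7]
width: 44.2
t: 21.35
ee_pos: [515.8, -181.5, 396.8]
orientation: [3.129, -0.276, 0.001]
ft_force: [0.7, -0.6, -0.2]
width: 44.0
[ 515.84519746 -181.52052025  396.78012137] 44.0075317374115
756 [ 516.38274068 -182.99906896  119.73995652] [ 489.0815675  -248.51668278  100.03323007] [ 531.70429559 -172.96718376  240.37329754]
top 480 [ 515.79960081 -179.69316436  128.2678536 ] [ 494.84402841 -248.12718109  124.17422481] [ 531.70429559 -172.96718376  240.37329754]
[18826.87652687 41845.4732991 ] [-0.98904721  0.14759952] 171.5121589744199
((509.30133056640625, -212.49758911132812), (75.3262939453125, 32.715816497802734), 79.53315734863281)
rim ((501.69488525390625, -249.9330596923828), 63.183773040771484)
post 530 [ 502.1487193  -253.38281029  141.10220528]
```

View pics/w12.png

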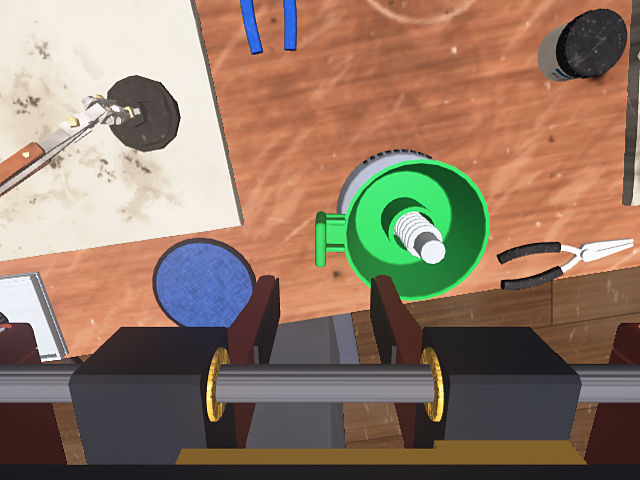

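View pics/t12.png

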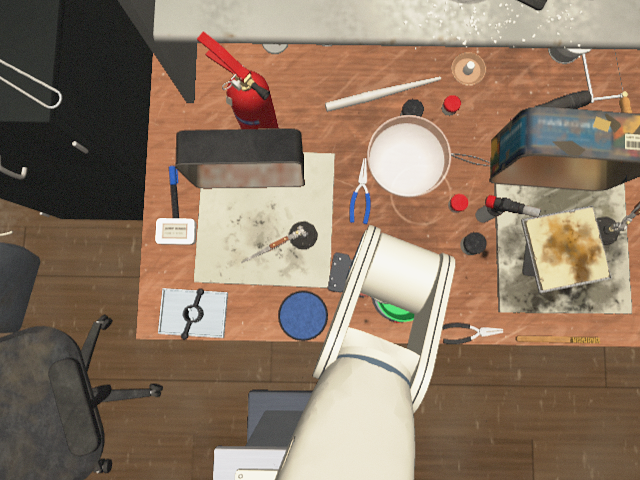

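```bash
python3 -m handwheel '[{"gripper":0.5,"tx":0,"ty":-0.0025,"tz":0.03,"rx":0,"ry":0,"rz":0},{"gripper":0.5,"tx":0,"ty":0,"tz":0.035,"rx":0,"ry":0,"rz":0},{"gripper":0.5,"tx":0,"ty":0,"tz":0.03,"rx":0,"ry":0,"rz":0},{"gripper":0.5,"tx":0,"ty":0,"tz":0.019,"rx":0,"ry":0,"rz":0},{"gripper":0.5,"tx":0,"ty":0,"tz":0,"rx":0,"ry":0,"rz":0}]'
python3 - <<'E'
from h import *
d=shot('wrist'); o=d['o']; print(o['ee_pos'],o['width'],o['ft_force']); save(d,'w13')
E
```

```text
t: 22.08
ee_pos: [515.4, -174.7, 281.9]
orientation: [-3.129, 0.268, 0.006]
ft_force: [-0.6, -0.3, -1.2]
width: 44.3
[ 515.37311002 -174.74336147  281.85725033] 44.323166784760325 [-0.63531563 -0.31992466 -1.19748836]
```

View pics/w13.png

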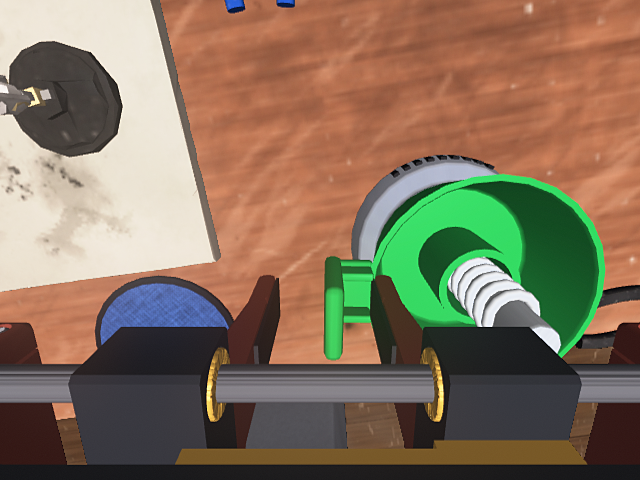

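```bash
python3 -m handwheel '[{"gripper":0.5,"tx":0,"ty":0.0038,"tz":0,"rx":0,"ry":0,"rz":0},{"gripper":0.5,"tx":0,"ty":0,"tz":0,"rx":0,"ry":0,"rz":0},{"gripper":1,"tx":0,"ty":0,"tz":0,"rx":0,"ry":0,"rz":0},{"gripper":1,"tx":0,"ty":0,"tz":0,"rx":0,"ry":0,"rz":0},{"gripper":1,"tx":0,"ty":0,"tz":0,"rx":0,"ry":0,"rz":0},{"gripper":1,"tx":0,"ty":0,"tz":0,"rx":0,"ry":0,"rz":0}]'
python3 - <<'E'
from h import *
d=shot('wrist'); o=d['o']; print(o['ee_pos'],o['width'],o['ft_force'],o['moment']); save(d,'w14')
E
```

```text
t: 22.88
ee_pos: [515.4, -180.0, 283.2]
orientation: [-3.13, 0.271, 0.0]
ft_force: [-3.7, 0.4, 1.6]
width: 7.8
[ 515.35951522 -180.03247568  283.19088822] 7.844305729212976 [-3.67961769  0.36215992  1.562487  ] [ 0.1197111   0.54377173 -0.11900349]
```

View pics/w14.png

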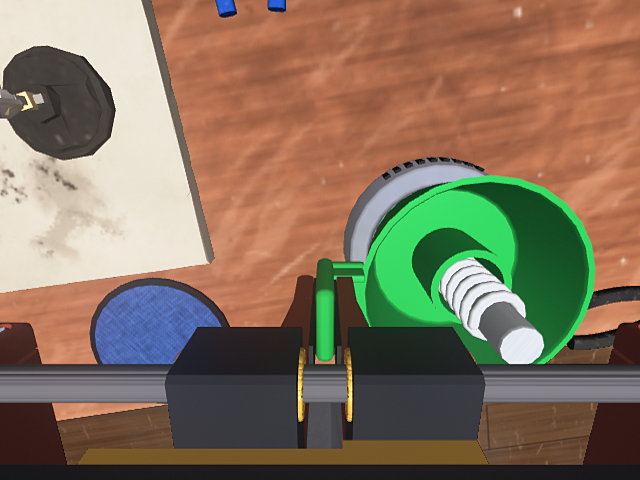

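```bash
python3 -m handwheel '[{"gripper":1,"tx":0,"ty":0,"tz":-0.004,"rx":0,"ry":0,"rz":0},{"gripper":1,"tx":0,"ty":0,"tz":-0.008,"rx":0,"ry":0,"rz":0},{"gripper":1,"tx":0,"ty":0,"tz":-0.012,"rx":0,"ry":0,"rz":0},{"gripper":1,"tx":0,"ty":0,"tz":-0.012,"rx":0,"ry":0,"rz":0}]'
python3 - <<'E'
from h import *
d=shot('wrist'); o=d['o']; print(o['ee_pos'],o['width'],o['ft_force'],o['moment']); save(d,'w15')
d=shot('scene');cv2.imwrite('pics/s15.png',cv2.resize(d['image'][150:300,300:500],None,fx=4,fy=4)[...,::-1])
E
```

```text
t: 23.42
ee_pos: [515.5, -180.1, 320.3]
orientation: [3.13, -0.271, 0.001]
ft_force: [0.4, 0.9, -2.1]
width: 8.2
[ 515.45499381 -180.14023552  320.28245869] 8.23352768694524 [ 0.40208717  0.94395322 -2.07714928] [ 0.09449214 -0.01694931  0.03045479]
```

View pics/w15.png

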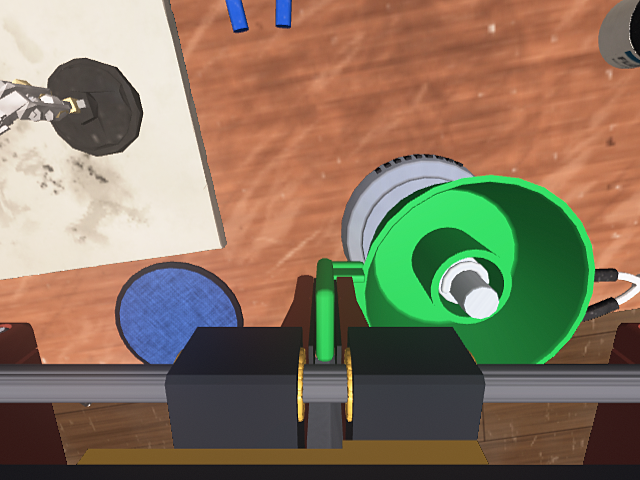

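View pics/s15.png

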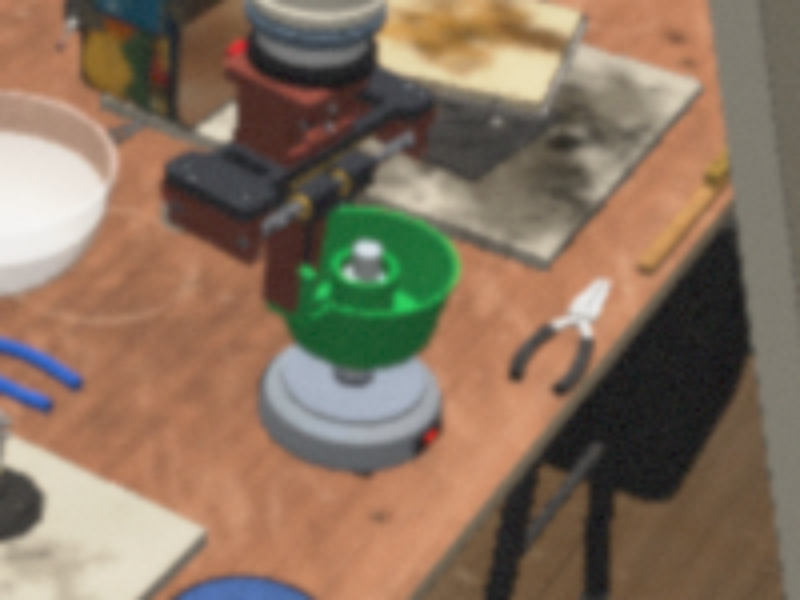

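```bash
python3 -m handwheel '[{"gripper":1,"tx":0,"ty":0,"tz":-0.018,"rx":0,"ry":0,"rz":0},{"gripper":1,"tx":0,"ty":0,"tz":-0.02,"rx":0,"ry":0,"rz":0},{"gripper":1,"tx":0,"ty":0,"tz":-0.02,"rx":0,"ry":0,"rz":0},{"gripper":1,"tx":0,"ty":0,"tz":-0.02,"rx":0,"ry":0,"rz":0},{"gripper":1,"tx":0,"ty":0,"tz":-0.012,"rx":0,"ry":0,"rz":0},{"gripper":1,"tx":0,"ty":0,"tz":0,"rx":0,"ry":0,"rz":0}]'
python3 - <<'E'
from h import *
d=shot('wrist'); o=d['o']; print(o['ee_pos'],o['width'],o['ft_force'],o['moment']); save(d,'w16')
W=cloud(d);hsv=cv2.cvtColor(d['image'],cv2.COLOR_RGB2HSV)
g=(hsv[...,0]>45)&(hsv[...,0]<85)&(hsv[...,1]>120)&np.isfinite(W[...,0])
P=W[g]; P=P[(P[:,2]>120)]; print(np.histogram(P[:,2],bins=range(120,300,10)))
zt=o['ee_pos'][2]-283.2+94
r=P[(abs(P[:,2]-zt)<5)]; print('rim',zt,len(r),r.min(0),r.max(0), r.mean(0))
ms=((hsv[...,0]>100)&(hsv[...,0]<125)&(hsv[...,1]>90)).astype(np.uint8); n,l,s,c=cv2.connectedComponentsWithStats(ms); k=1+np.argmax(s[1:,4]); print('mat px',s[k],c[k],ray_at(d,*c[k],4))
d=shot('scene');cv2.imwrite('pics/s16.png',cv2.resize(d['image'][120:320,260:500],None,fx=3.3,fy=3)[...,::-1])
E
```

```text
t: 24.28
ee_pos: [515.5, -180.1, 410.2]
orientation: [3.129, -0.27, 0.003]
ft_force: [0.5, 0.4, -1.7]
width: 7.8
[ 515.54519294 -180.14048338  410.2354166 ] 7.849746282758396 [ 0.45946974  0.35758141 -1.65434671] [0.09911935 0.04138891 0.01127088]
(array([   0,    0,    0,    0, 1427, 9479, 3702, 4294, 4926, 6980, 3231,
        160,  164, 1334,    2,    3,    0]), array([120, 130, 140, 150, 160, 170, 180, 190, 200, 210, 220, 230, 240,
       250, 260, 270, 280, 290]))
rim 221.03541660397468 5522 [ 452.58757785 -315.39993919  216.04453799] [ 560.51051338 -179.66790843  225.99056327] [ 517.23155118 -268.43883148  219.83643716]
mat px [ 162  239   93   86 6277] [208.44017843 281.62338697] [451.60720778 -35.8450912    4.        ]
```

View pics/w16.png

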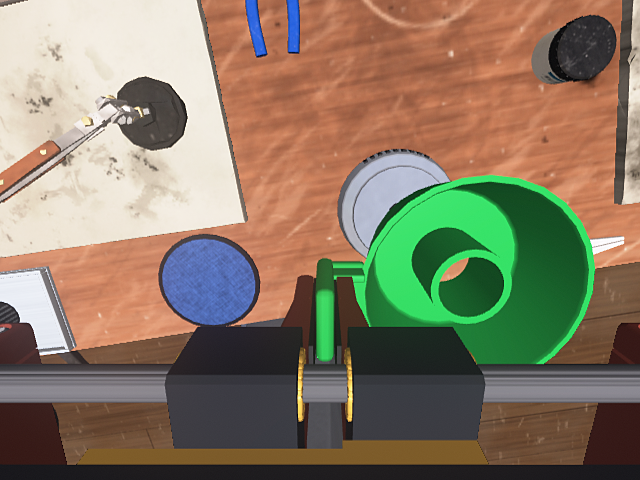

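View pics/s16.png

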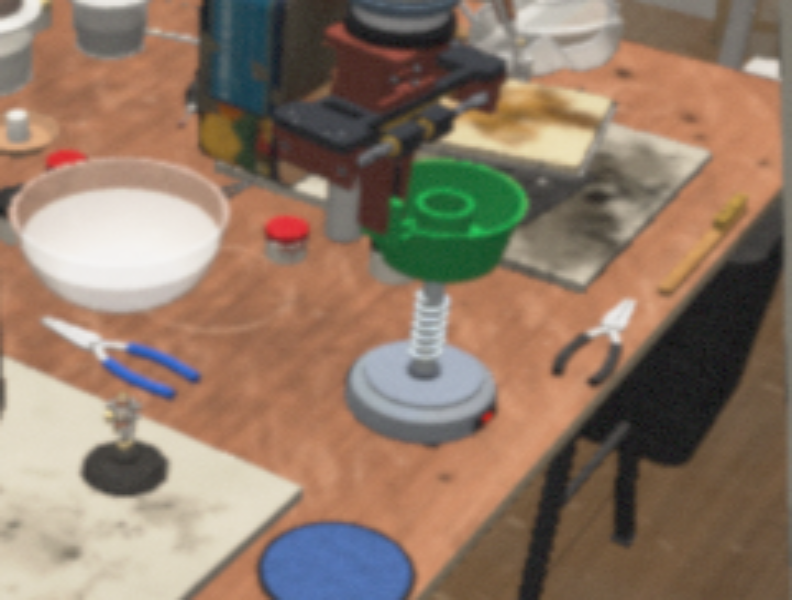

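```bash
python3 -m handwheel '[{"gripper":1,"tx":-0.006,"ty":-0.014,"tz":0,"rx":0,"ry":0,"rz":0},{"gripper":1,"tx":-0.012,"ty":-0.029,"tz":0,"rx":0,"ry":0,"rz":0},{"gripper":1,"tx":-0.013,"ty":-0.03,"tz":0,"rx":0,"ry":0,"rz":0},{"gripper":1,"tx":-0.013,"ty":-0.03,"tz":0,"rx":0,"ry":0,"rz":0},{"gripper":1,"tx":-0.013,"ty":-0.03,"tz":0,"rx":0,"ry":0,"rz":0},{"gripper":1,"tx":-0.013,"ty":-0.03,"tz":0,"rx":0,"ry":0,"rz":0},{"gripper":1,"tx":-0.012,"ty":-0.029,"tz":0,"rx":0,"ry":0,"rz":0},{"gripper":1,"tx":-0.006,"ty":-0.015,"tz":0,"rx":0,"ry":0,"rz":0}]'; python3 -m handwheel '[{"gripper":1,"tx":0,"ty":0,"tz":0.02,"rx":0,"ry":0,"rz":0},{"gripper":1,"tx":0,"ty":0,"tz":0.035,"rx":0,"ry":0,"rz":0},{"gripper":1,"tx":0,"ty":0,"tz":0.035,"rx":0,"ry":0,"rz":0},{"gripper":1,"tx":0,"ty":0,"tz":0.03,"rx":0,"ry":0,"rz":0},{"gripper":1,"tx":0,"ty":0,"tz":0.01,"rx":0,"ry":0,"rz":0},{"gripper":1,"tx":0,"ty":0,"tz":0,"rx":0,"ry":0,"rz":0}]'
python3 - <<'E'
from h import *
d=shot('wrist'); o=d['o']; print(o['ee_pos'],o['width'],o['ft_force'],o['moment']); save(d,'w17')
d=shot('scene');cv2.imwrite('pics/s17.png',cv2.resize(d['image'][200:350,260:460],None,fx=4,fy=4)[...,::-1])
d=shot('top');cv2.imwrite('pics/t17.png',cv2.resize(d['image'][220:350,230:400],None,fx=4,fy=4)[...,::-1])
E
```

```text
t: 25.38
ee_pos: [463.3, 40.6, 408.7]
orientation: [3.13, -0.268, -0.002]
ft_force: [-0.1, 0.2, -1.1]
width: 8.1
t: 26.12
ee_pos: [464.2, 38.9, 278.9]
orientation: [3.13, -0.271, -0.002]
ft_force: [0.1, 0.2, -2.6]
width: 7.8
[464.21493368  38.91266228 278.92841708] 7.828982917588939 [ 0.09119903  0.23548983 -2.56067739] [0.14696498 0.01009833 0.05971561]
```

View pics/w17.png

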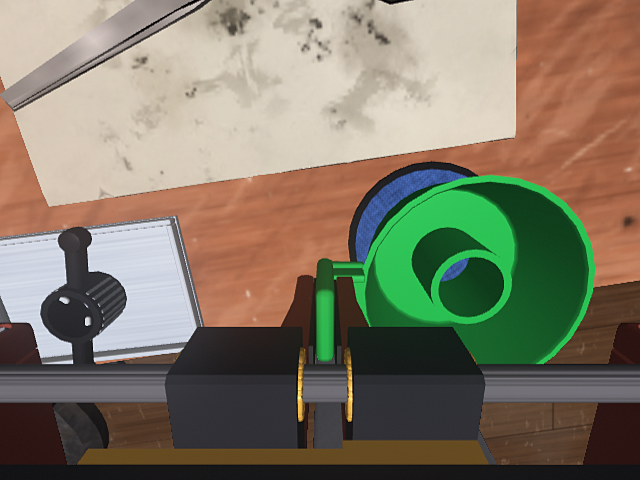

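View pics/s17.png

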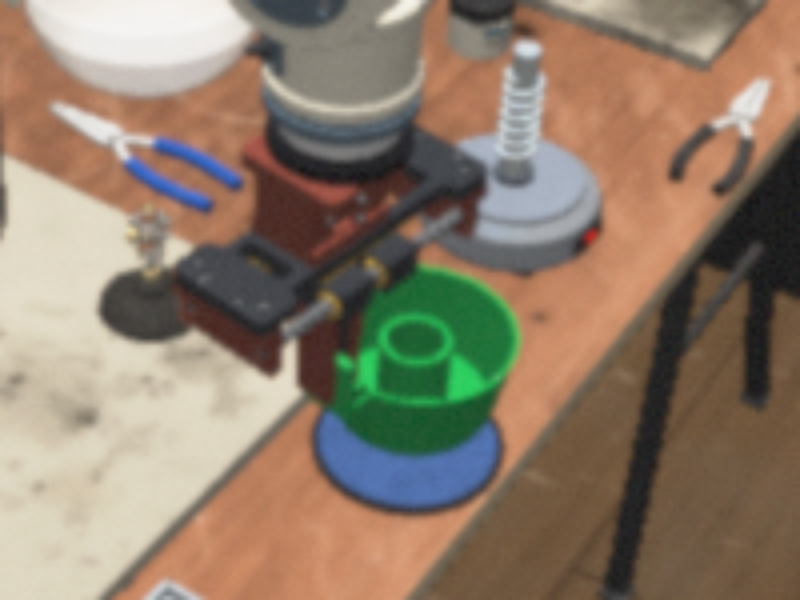

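View pics/t17.png

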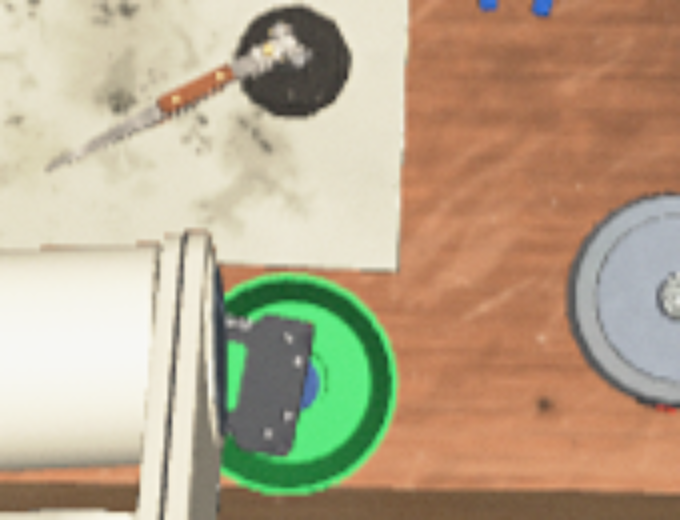

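```bash
python3 -m handwheel '[{"gripper":1,"tx":0,"ty":0,"tz":0.012,"rx":0,"ry":0,"rz":0},{"gripper":1,"tx":0,"ty":0,"tz":0.012,"rx":0,"ry":0,"rz":0},{"gripper":1,"tx":0,"ty":0,"tz":0.004,"rx":0,"ry":0,"rz":0},{"gripper":1,"tx":0,"ty":0,"tz":0.001,"rx":0,"ry":0,"rz":0},{"gripper":1,"tx":0,"ty":0,"tz":0,"rx":0,"ry":0,"rz":0}]'; python3 -m handwheel '[{"gripper":1,"tx":0,"ty":0,"tz":0.0015,"rx":0,"ry":0,"rz":0},{"gripper":1,"tx":0,"ty":0,"tz":0,"rx":0,"ry":0,"rz":0}]'; python3 -m handwheel '[{"gripper":1,"tx":0,"ty":0,"tz":0.001,"rx":0,"ry":0,"rz":0},{"gripper":1,"tx":0,"ty":0,"tz":0,"rx":0,"ry":0,"rz":0}]'
```

```text
t: 26.9
ee_pos: [464.3, 38.9, 250.1]
orientation: [3.13, -0.271, -0.0]
ft_force: [-0.9, -0.2, -1.6]
width: 8.1
t: 27.15
ee_pos: [464.2, 38.9, 248.8]
orientation: [-3.13, 0.27, -0.0]
ft_force: [0.2, 0.1, -2.0]
width: 7.8
t: 27.4
ee_pos: [464.2, 38.9, 247.7]
orientation: [3.13, -0.27, -0.0]
ft_force: [-0.2, 0.1, -1.6]
width: 7.9
```

```bash
python3 -m handwheel '[{"gripper":1,"tx":0,"ty":0,"tz":0.001,"rx":0,"ry":0,"rz":0},{"gripper":1,"tx":0,"ty":0,"tz":0,"rx":0,"ry":0,"rz":0}]';python3 -m handwheel '[{"gripper":1,"tx":0,"ty":0,"tz":0.0007,"rx":0,"ry":0,"rz":0},{"gripper":1,"tx":0,"ty":0,"tz":0,"rx":0,"ry":0,"rz":0}]'
```

```text
t: 27.65
ee_pos: [464.3, 39.0, 247.0]
orientation: [-3.13, 0.27, -0.0]
ft_force: [-1.5, 1.0, 4.5]
width: 7.6
t: 27.9
ee_pos: [464.5, 39.1, 246.7]
orientation: [-3.13, 0.27, -0.001]
ft_force: [-2.4, 2.7, 10.9]
width: 7.8
```

```bash
python3 -m handwheel '[{"gripper":1,"tx":0,"ty":0,"tz":-0.0006,"rx":0,"ry":0,"rz":0},{"gripper":0.7,"tx":0,"ty":0,"tz":0,"rx":0,"ry":0,"rz":0},{"gripper":0.6,"tx":0,"ty":0,"tz":0,"rx":0,"ry":0,"rz":0},{"gripper":0.6,"tx":0,"ty":0,"tz":0,"rx":0,"ry":0,"rz":0},{"gripper":0.6,"tx":0,"ty":0,"tz":0,"rx":0,"ry":0,"rz":0}]'; python3 -m handwheel '[{"gripper":0.6,"tx":0,"ty":0,"tz":-0.02,"rx":0,"ry":0,"rz":0},{"gripper":0.6,"tx":0,"ty":0,"tz":-0.04,"rx":0,"ry":0,"rz":0},{"gripper":0.6,"tx":0,"ty":0,"tz":-0.05,"rx":0,"ry":0,"rz":0},{"gripper":0.6,"tx":0,"ty":0,"tz":-0.05,"rx":0,"ry":0,"rz":0},{"gripper":0.6,"tx":-0.04,"ty":-0.01,"tz":0,"rx":0,"ry":0,"rz":0},{"gripper":0.6,"tx":0,"ty":0,"tz":0,"rx":0,"ry":0,"rz":0},{"gripper":0.6,"tx":0,"ty":0,"tz":0,"rx":0,"ry":0,"rz":0}]'
python3 - <<'E'
from h import *
d=shot('wrist'); o=d['o']; print(o['t'],o['ee_pos'],o['width'],o['ft_force']); save(d,'w18'); W=cloud(d)
hsv=cv2.cvtColor(d['image'],cv2.COLOR_RGB2HSV)
g=(hsv[...,0]>45)&(hsv[...,0]<85)&(hsv[...,1]>120)&np.isfinite(W[...,0]); P=W[g]
r=P[(P[:,2]>54)&(P[:,2]<66)&(P[:,1]<20)]; print(cv2.minEnclosingCircle(r[:,:2].astype(np.float32)))
A=np.c_[r[:,:2],np.ones(len(r))]; print('plane',np.linalg.lstsq(A,r[:,2],rcond=None)[0], r[:,2].mean())
d=shot('top'); save(d,'t18')
E
```

```text
t: 28.52
ee_pos: [464.2, 38.9, 246.5]
orientation: [3.13, -0.271, -0.0]
ft_force: [0.7, -0.1, 0.1]
width: 35.3
t: 29.4
ee_pos: [426.8, 55.6, 406.6]
orientation: [3.13, -0.27, 0.001]
ft_force: [-0.1, 0.1, 0.2]
width: 35.2
29.4 [426.82345853  55.62368107 406.60810988] 35.187917131259596 [-0.09035273  0.1421638   0.17749264]
((450.2485656738281, -35.200618743896484), 60.416439056396484)
plane [2.11001857e-03 2.70826399e-03 5.62337286e+01] 57.0672547207315
```

View pics/w18.png

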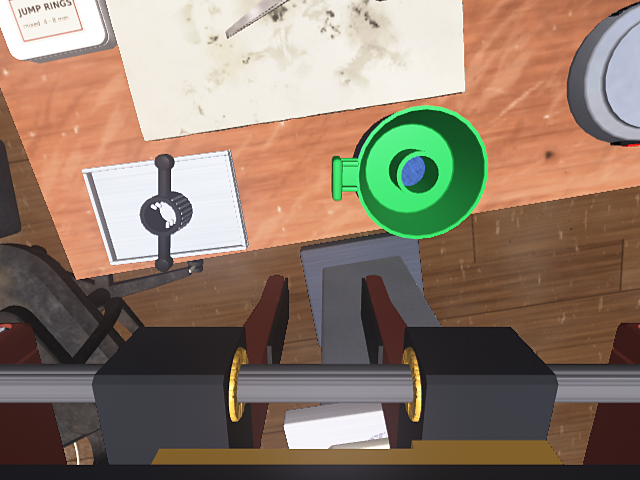

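View pics/t18.png

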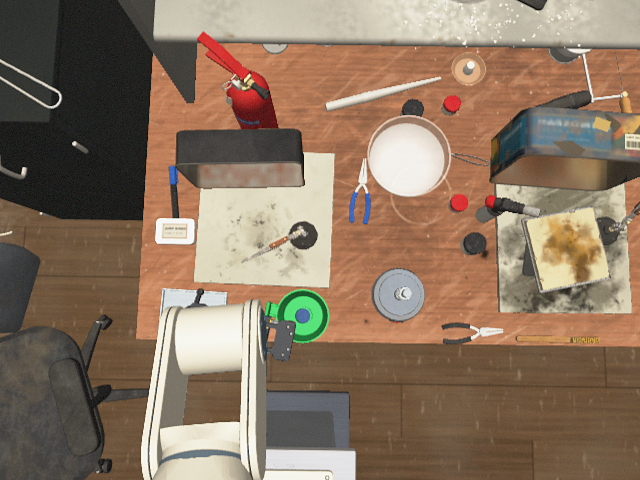

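The bowl stands level at (450, −35) with its rim at 57 mm, on the mat centred at (451, −36). The nut is flat in the tray, and the bystanders have not moved. Handing in.

```bash
python3 -c "
from workcell import ctrl
print(ctrl.close_job())"
```

```text
the job is handed in; nothing more can be done
None
```

The nut is in the parts tray and the bowl is on the blue mat. I handed the job in at about 29.4 s of the 72 s allowed; it reports no verdict.

- **Nut:** I pushed one arm round about 2.5 turns with closed fingers, and the nut rose about 24 mm. I then lifted it off and set it down in the tray. It lies within about 3 mm of the tray's middle, with the hub top at about 37 mm, as expected for a nut standing flat.
- **Bowl:** I lifted it level by its handle, clear of the post, and set it on the mat until I felt contact. Its axis is about 1–2 mm from the mat's centre. The rim is level to about 0.003 rad, at about 57 mm (expected 58 mm).
- **Robot at hand-in:** The gripper was open at 35 mm, about 160 mm above the release height, with wrist force about 0.2 N.
- **Bystanders:** They look unmoved between the first and last top pictures; I compared these by eye and did not measure them.

The top and wrist cameras differed by about 2 mm on the post's position, which is within the stated calibration. The first handle approach was about 4 mm off centre, and I corrected it before gripping. No final check failed.

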